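Pack the sample bottles for dispatch

TASK

Pack the sample bottles that are out on the bench for dispatch: stand each one upright in its own compartment of the open carton, then fit the white hold-down panel over them by hooking one long edge under the lip inside the carton's far wall and swinging the panel down until it lies level on its ledges. Then fold the four flaps fully down, both side flaps first and the front and back flaps over them, leaving the other things on the bench alone.

Things in the scene. Friction and masses are not known exactly. Their poses are not given: they have to be found in the camera images.
- carton: Open cardboard carton, fixed, outside 138 (x) x 224 (y) x 126 mm to the rim, walls 4 mm. Origin at the centre of its underside; x points from the front wall (robot side) to the far wall, y to its left, z up. Floor top at z = 4. Inner faces at x = +-65, y = +-108 mm. One row of four compartments along y, parted by dividers; grey foam before and behind; both up to z = 60 mm.
- lip (a point): Middle of the lower edge of the white lip inside the carton's far wall, carton frame (55, 0, 108) mm. The lip runs along the whole wall, stands 10 mm out from it (x = 55 to 65), z = 108 to 113, small ribs on top to z = 125. Below it the far ledge (8 mm wide, top at z = 92) makes a slot 16 mm high and 10 mm deep.
- ledge (a point): Middle of the inner top edge of the front ledge, carton frame (-57, 0, 92) mm; the ledge runs along the front wall, 8 mm wide, 5 mm thick. The one on the far wall is its mirror image.
- cell_0 (a point): Centre of the floor of the rightmost compartment, carton frame (0, -81, 4) mm; the compartment is about 52 (x) x 51 (y) mm and 56 mm deep.
- cell_1 (a point): Centre of the floor of the middle right compartment, carton frame (0, -27, 4) mm; the compartment is about 52 (x) x 51 (y) mm and 56 mm deep.
- cell_2 (a point): Centre of the floor of the middle left compartment, carton frame (0, 27, 4) mm; the compartment is about 52 (x) x 51 (y) mm and 56 mm deep.
- cell_3 (a point): Centre of the floor of the leftmost compartment, carton frame (0, 81, 4) mm; the compartment is about 52 (x) x 51 (y) mm and 56 mm deep.
- panel: White plate 126 (x) x 206 (y) x 5 mm, 120 g; upright grip fin in the middle of its top, 9 mm thick (x), 70 long (y), top at z = 30 mm. Origin: centre of the underside, z up. Starts flat, fin up. Same when turned half round. 6 mm too long to go in flat past the lip: enters tilted 15 to 25 degrees, far edge low. Seated: z = 92 mm in carton frame, level, play 2 mm in x, 5 mm in y.
- bottle_0: Amber glass bottle with white screw cap, 41 mm diameter, 85 mm tall, about 80 g; all the bottles are alike. Origin at the centre of its underside, z up its axis. Sides upright to 46 mm, then sloping shoulders; cap 30 mm in diameter, from 67 to 85 mm up. May be absent.
- bottle_1: Amber glass bottle with white screw cap, 41 mm diameter, 85 mm tall, about 80 g; all the bottles are alike. Origin at the centre of its underside, z up its axis. Sides upright to 46 mm, then sloping shoulders; cap 30 mm in diameter, from 67 to 85 mm up. May be absent.
- bottle_2: Amber glass bottle with white screw cap, 41 mm diameter, 85 mm tall, about 80 g; all the bottles are alike. Origin at the centre of its underside, z up its axis. Sides upright to 46 mm, then sloping shoulders; cap 30 mm in diameter, from 67 to 85 mm up. May be absent.
- bottle_3: Amber glass bottle with white screw cap, 41 mm diameter, 85 mm tall, about 80 g; all the bottles are alike. Origin at the centre of its underside, z up its axis. Sides upright to 46 mm, then sloping shoulders; cap 30 mm in diameter, from 67 to 85 mm up. May be absent.
- flap_left (a joint): Left side flap (+y side of the carton). Joint value in rad: 0 = folded down level over the opening, about 1.57 = standing upright, grows as it opens (limit 2.4); starts splayed outward at 1.9 to 2.2. It stays at any angle; 1 N at its free edge turns it. Hinge line along x at y = +110, z = 127 mm in the carton's frame; 60 mm long from the hinge, 128 mm wide.
- flap_right (a joint): Right side flap (-y side of the carton). Joint value in rad: 0 = folded down level over the opening, about 1.57 = standing upright, grows as it opens (limit 2.4); starts splayed outward at 1.9 to 2.2. It stays at any angle; 1 N at its free edge turns it. Hinge line along x at y = -110, z = 127 mm in the carton's frame; 60 mm long from the hinge, 128 mm wide.
- flap_front (a joint): Front flap (side of the carton nearest the robot). Joint value in rad: 0 = folded down level over the opening, about 1.57 = standing upright, grows as it opens (limit 2.4); starts splayed outward at 1.9 to 2.2. It stays at any angle; 1 N at its free edge turns it. Hinge line along y at x = -67, z = 131 mm in the carton's frame; 64 mm long from the hinge, 222 mm wide.
- flap_back (a joint): Back flap (far side of the carton, above the lip). Joint value in rad: 0 = folded down level over the opening, about 1.57 = standing upright, grows as it opens (limit 2.4); starts splayed outward at 1.9 to 2.2. It stays at any angle; 1 N at its free edge turns it. Hinge line along y at x = +67, z = 131 mm in the carton's frame; 64 mm long from the hinge, 222 mm wide.
- tape_roll: Bystander: cream roll of tape lying flat, 95 mm diameter, 19 mm high, left and behind. Origin at the centre of its underside.
- calculator: Bystander: black desk calculator, 140 x 98 x 23 mm, right and behind the carton. Origin at the centre of its underside.
- marker: Bystander: black fibre-tip pen, 139 mm long, 9 mm thick, lying at the front left. Origin at the centre of its underside.
There are look-alikes about, which are no part of the job. There is more than one size of the panel; the one meant has the size given above. Leave any blue or red look-alike of the bottle_2 alone.

How it is judged:
On the way, in this order (a step that is already met when the one before it is completed fails the run):
1. every bottle present stands upright in a compartment of the carton (x of bottle_0 in the frame of carton between -0.035 and 0.035 m and y of bottle_0 in the frame of carton between -0.108 and 0.108 m and z of bottle_0 in the frame of carton between 0 and 0.012 m and angle between each of bottle_0, bottle_1, bottle_2, bottle_3's own z axis and vertical below 0.2 rad and x of bottle_1 in the frame of carton between -0.035 and 0.035 m and y of bottle_1 in the frame of carton between -0.108 and 0.108 m and z of bottle_1 in the frame of carton between 0 and 0.012 m and x of bottle_2 in the frame of carton between -0.035 and 0.035 m and y of bottle_2 in the frame of carton between -0.108 and 0.108 m and z of bottle_2 in the frame of carton between 0 and 0.012 m and x of bottle_3 in the frame of carton between -0.035 and 0.035 m and y of bottle_3 in the frame of carton between -0.108 and 0.108 m and z of bottle_3 in the frame of carton between 0 and 0.012 m), for 0.2 s.
2. the hold-down panel lies level on its ledges, its far edge under the lip (all of step 1 and x of panel in the frame of carton between -0.008 and 0.008 m and y of panel in the frame of carton between -0.012 and 0.012 m and z of panel in the frame of carton between 0.088 and 0.0955 m and angle between panel's own z axis and vertical below 0.04 rad and angle between the x axis of panel and the x axis of carton, either way round below 0.15 rad), for 0.2 s.
3. both side flaps are folded down (value of joint each of flap_left, flap_right below 0.15 rad), for 0.2 s.
4. the front and back flaps are folded down over them (all of step 3 and value of joint each of flap_front, flap_back below 0.15 rad), for 0.2 s.
At the end, for the whole second after the job is handed in: Every bottle present stands upright (within 0.2 rad) in the carton's compartments on its floor; the panel lies level (within 0.04 rad) on its ledges under the lip, underside 88 to 95.5 mm above the carton's underside; all four flaps are within 0.15 rad of closed; all at rest (all of step 2 and all of step 4 and linear speed of panel below 0.02 m/s); the robot touches nothing.
It fails at once if a bystander (tape roll, calculator or marker) is moved by more than 30 mm (distance of any of tape_roll, calculator, marker from where it was at the start of the episode above 0.03 m).
It fails at once if the front or back flap is folded down while a side flap still stands open (value of joint any of flap_front, flap_back below 0.5 rad and value of joint any of flap_left, flap_right above 0.6 rad).
Of bottle_0, bottle_1, bottle_2, bottle_3 only 2 to 4 are there at a start; the rules pass over those that are not, and their reading is None.
At some moment in a run one of panel may be knocked a few centimetres aside while the robot is not near it.
It also fails if it takes over 208 s, if anything falls off the work surface, if the arm or the gripper's body presses on something with over 40 N, if the wrist force passes 120 N, or if a joint passes its speed limit or range.

ROBOT

A 6-joint arm with a two-finger parallel gripper is mounted at the origin on a cart in front of the work surface, level with it; the furniture and walls round the work are solid. World frame = base frame: x ahead of the robot, y to its left, z up, the work surface at z = 0. Lengths are in m, angles in rad, forces in N, time in s.
With the tool pointing down it reaches from about 0.25 to 0.775 m from the base axis. Payload 4 kg.
Tool frame: the origin (TCP) lies on the centre line of the jaws, within the pads' length; the fingertips stand 17 mm ahead of it and the grasp point (between the pads) lies 2 mm behind it; z points along the fingers, y is the line along which they close (so a half turn about z gives the same grasp; the last joint's range is limited). The gripper opens to 94 mm and grips with 3 to 60 N. Pads are 16 mm wide; open, the fingers measure 119 mm over their backs; the gripper's body (75 mm by 177 mm) begins 78 mm behind the grasp point.
Start: joints at [1.229, 0.087, 1.371, -0, 1.684, -0.103], TCP at [0.13, 0.534, 0.223] pointing down, gripper open.
Joint ranges: [-3.1, 3.1], [-0.76, 2.03], [0.27, 2.55], [-1.08, 4.22], [0.17, 2.65], [-2.57, 2.57]. Speed limits (rad/s): [2.79, 2.79, 3.14, 3.14, 3.14, 3.14].

INTERFACE

Orientations are given as [roll, pitch, yaw] about the fixed x, y, z axes, in that order (R = Rz(yaw) Ry(pitch) Rx(roll)).
In Python, from bench import robot gives the robot as it stands.
- The arm moves only by the tool servo_tool, never from a script. Its argument "plan" is a list of rows, each a list of 7 numbers: the shift along the tool's x, y, z normalised to -1 to 1, where 1 is 0.1 m, then the turn, a rotation vector about the tool's x, y, z normalised to -1 to 1, where 1 is pi/2 rad, then the finger opening in mm, from 0 to 94. In form: [[x, y, z, ax, ay, az, gripper], ...]. A call has 1 to 12 rows; each row is the pose to reach, as a shift and turn from the pose commanded when the call began, along the tool's axes at that moment; what a row does not reach only later rows make up. A row lasts 1/12 s, in which the tool goes at most 41.7 mm and 7.16 degrees, less where a joint would pass 70% of its speed; a pose out of reach is approached as far as the arm can. A call with a number of a shift or a turn outside -1 to 1 is refused whole. A call with a gripper value outside its range is refused whole. The fingers move at their own pace and stop on an object; the grip force is fixed at half the most. Time passes only in rows, so rows that repeat a pose let the fingers close. It gives the time, the measured TCP pose, the force, the opening and the grip force at its end, in the units of the state.
- robot.get_obs(): the state, without advancing time (a new reading comes with each control period).
- robot.snapshot(name): name is "scene" or "top" or "wrist"; returns the picture (480x640x3 uint8, red, green, blue); there is no depth.
- robot.camera_params(name): a dict with "camera_matrix" (3x3 intrinsics, pixels), "rvec" (rotation vector, rad) and "tvec" (3), from world to camera coordinates, as OpenCV has them; the wrist camera has in their place "tool_from_camera" (4x4, takes a point from camera to tool coordinates, whose origin is the TCP and whose axes are the flange's). Camera axes: x right, y down, z forward; pixel columns grow to the right and rows downward; lengths in m; the calibration is good to about 2 mm. A picture is of the moment at which its call begins: read the wrist's pose just before it. camera_params takes no time and is no camera call.
- robot.close_job(): hands the job in; it is judged then, once.
Trained networks look in the newest picture that a camera, given by its name, has taken for a name from the list of things; names that differ only in an ending like _2 or _b are one class to them, and where a whole thing is asked for, a point or a joint stands for the part that bears it (a point fixed in the world has none). Each returns a list of dicts, best first, with "conf" (0 to 1); they miss things now and then, are a little off and sometimes report something else, mostly with a low value. They report only what shows in the picture. A call takes as long as a camera call. They do not tell look-alikes from the thing itself.
- robot.find_in(thing, camera): "extent" ([centre column, centre row, width, height] in pixels, round what is visible of it).
The state is a dict: "time": time; "joint_positions": joint angles; "qvel": joint speeds; "joint_torque": joint torques, N m; "tool_pos": TCP position; "ee_rot": TCP orientation; "wrist_force": force on the tool from outside, world axes, zero at the start; "wrist_torque": the same for the moment, N m; "width": finger opening in m; "finger_force": force on a finger pad.
Only numpy, scipy, OpenCV 4.12 (cv2) and the standard library are available. Lean on these libraries where they do the work, as an engineer would, in place of code of your own. Each camera call takes 0.05 s, during which the arm holds its last target. There are 200 camera calls.

## Working session

There is one attempt and no reset: what is moved stays moved. The work goes in short steps, Python scripts to look and compute and a tool call to move; the robot and the scene stay as the last step left them, time stands still between calls to the robot, and variables do not carry over. Pictures are saved under pics/ and viewed, at most 18 in all, crops included, and the job is handed in when it is done.

Besides the shell and the picture viewer there is one more tool, called after "Request:" as name([rows], argument=value, ...), one row to a line, values as JSON. servo_tool: Moves the arm, as the interface text tells. Scaled input: -1 to 1 covers 0.1 m each way for a shift and pi/2 rad each way for a turn. Its arguments: {"type":"object","properties":{"plan":{"type":"array","items":{"type":"array","items":{"type":"number"}}}},"required":["plan"]}

```bash
ls; mkdir -p pics
python3 - <<'E'
from bench import robot
import cv2
print(robot.get_obs())
for c in ("scene","top"):
    im=robot.snapshot(c); cv2.imwrite(f"pics/{c}0.png",im[:,:,::-1]); 
    p=robot.camera_params(c); print(c,p)
    for t in ("carton","panel","bottle_0","tape_roll","calculator","marker"):
        for d in robot.find_in(t,c): print(t,[round(float(v)) for v in d["extent"]],round(d["conf"],2))
print(robot.camera_params("wrist"))
E
```

```text
pics
{'time': 0.0, 'joint_positions': array([ 1.22891127e+00,  8.79938204e-02,  1.37224513e+00, -3.22258017e-05,
        1.68361490e+00, -1.03102225e-01]), 'qvel': array([ 0.0003827 , -0.00049701, -0.00145765,  0.00095005,  0.00074426,
       -0.00135152]), 'joint_torque': array([-1.01571608e-03, -3.40180349e+01, -3.02423608e+01,  7.15838489e-02,
        3.31166026e-02, -1.82460717e-04]), 'tool_pos': array([0.1299285 , 0.53390256, 0.22128757]), 'ee_rot': array([-3.13934017e+00, -2.00862651e-04,  2.90280600e+00]), 'wrist_force': array([-0.50934833,  0.85415762, -0.58667113]), 'wrist_torque': array([ 0.00208057, -0.04131148,  0.01374153]), 'finger_force': 0.0, 'width': 0.09421992489321147}
scene {'camera_matrix': array([[548.13129607,   0.        , 317.06948178],
       [  0.        , 548.13129607, 241.2234682 ],
       [  0.        ,   0.        ,   1.        ]]), 'rvec': array([ 1.55261736, -1.57856417,  0.90283802]), 'tvec': array([0.0467974 , 0.34666749, 1.17460767])}
carton [356, 231, 56, 81] 0.9
panel [210, 277, 71, 32] 0.97
panel [119, 290, 45, 35] 0.91
panel [208, 321, 51, 20] 
[... 806 characters left out ...]
bottle_0 [451, 258, 14, 10] 0.46
bottle_0 [341, 200, 75, 28] 0.27
tape_roll [344, 224, 102, 70] 0.3
calculator [388, 177, 40, 42] 0.65
marker [345, 226, 99, 74] 0.57
{'camera_matrix': array([[426.57644266,   0.        , 322.32566571],
       [  0.        , 426.57644266, 244.24814761],
       [  0.        ,   0.        ,   1.        ]]), 'tool_from_camera': array([[ 3.99613009e-04, -9.65178909e-01, -2.61590357e-01,
         7.66928200e-02],
       [ 9.99999902e-01,  4.35921656e-04, -8.07729242e-05,
        -5.46927308e-04],
       [ 1.91993224e-04, -2.61590299e-01,  9.65178988e-01,
        -1.63839834e-01],
       [ 0.00000000e+00,  0.00000000e+00,  0.00000000e+00,
         1.00000000e+00]])}
```

Run:
```python
import cv2,numpy as np
a=cv2.imread("pics/scene0.png")[190:350,90:530]; b=cv2.imread("pics/top0.png")[150:330,130:530]
cv2.imwrite("pics/s0c.png",cv2.resize(a,(800,291),interpolation=cv2.INTER_CUBIC))
cv2.imwrite("pics/t0c.png",cv2.resize(b,(800,360),interpolation=cv2.INTER_CUBIC))
```

```text
(no output)
```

View pics/t0c.png

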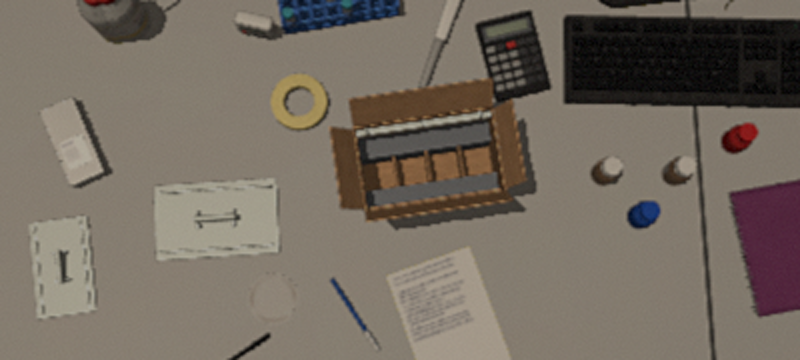

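View pics/s0c.png

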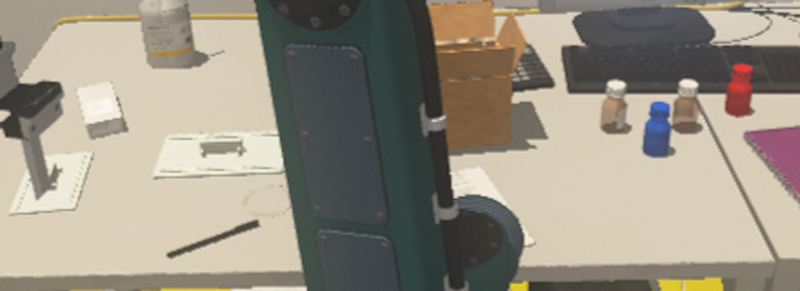

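Top view (crop ×2): carton at centre, and two amber bottles with white caps at image px (433,235) and (470,235). The blue and red ones are decoys. The big panel is at (237,258) and a smaller look-alike at (162,284). Next I'll compute positions.

```bash
cat > h.py <<'E'
import numpy as np, cv2
from bench import robot
from scipy.spatial.transform import Rotation as Ro
def cam(name,obs=None):
    p=robot.camera_params(name); K=p["camera_matrix"]
    if name!="wrist":
        R=cv2.Rodrigues(p["rvec"])[0]; t=p["tvec"]; return K,R,t
    obs=obs or robot.get_obs(); T=np.eye(4); T[:3,:3]=Ro.from_euler("xyz",obs["ee_rot"]).as_matrix(); T[:3,3]=obs["tool_pos"]
    M=np.linalg.inv(T@p["tool_from_camera"]); return K,M[:3,:3],M[:3,3]
def unproj(c,u,v,z):
    K,R,t=c; d=R.T@np.linalg.solve(K,[u,v,1]); o=-R.T@t; return o+d*(z-o[2])/d[2]
def proj(c,P):
    K,R,t=c; q=(np.atleast_2d(P)@R.T+t)@K.T; return q[:,:2]/q[:,2:]
def step(p0,e0,p1,e1):
    "shift, turn (scaled) from pose (pos, rpy) 0 to 1"
    R0=Ro.from_euler("xyz",e0); R1=Ro.from_euler("xyz",e1)
    return np.r_[R0.inv().apply(np.subtract(p1,p0))/.1,(R0.inv()*R1).as_rotvec()/(np.pi/2)].round(3)
def shot(name,fn):
    o=robot.get_obs(); im=robot.snapshot(name); cv2.imwrite(f"pics/{fn}.png",im[:,:,::-1]); return o,im
E
python3 - <<'E'
from h import *
c=cam("top"); print("cam",-c[1].T@c[2])
for n,u,v,z in (("carton",343,225,.126),("panel",237,258,.005),("small",162,284,.005),("b1",433,238,.04),("b2",470,236,.04),("blue",451,258,.04),("red",500,218,.04),("cap1 crop",435,232.5,.085),("cap2",473,232.5,.085),("tape",279,201,0.02),("calc",388,177,.02),
 ("rimFL",312,257,.126),("rimFR",382,251,.126),("rimBL",309,216,.126),("rimBR",375,208,.126)):
    print(n,unproj(c,u,v,z).round(3))
print(proj(c,[.13,.534,.22]))
for a,b in (((207,246),(269,240)),((207,246),(208,279))): print((unproj(c,*b,.005)-unproj(c,*a,.005)).round(3))
E
```

```text
cam [0.32059804 0.06184409 1.69756584]
carton [0.609 0.014 0.126]
panel [0.53  0.368 0.005]
small [0.451 0.618 0.005]
b1 [ 0.572 -0.283  0.04 ]
b2 [ 0.575 -0.404  0.04 ]
blue [ 0.504 -0.337  0.04 ]
red [ 0.632 -0.507  0.04 ]
cap1 crop [ 0.583 -0.281  0.085]
cap2 [ 0.579 -0.402  0.085]
tape [0.717 0.223 0.02 ]
calc [ 0.788 -0.148  0.02 ]
rimFL [0.511 0.113 0.126]
rimFR [ 0.523 -0.104  0.126]
rimBL [0.641 0.119 0.126]
rimBR [ 0.66  -0.089  0.126]
[[164.97797835 391.99159873]]
[ 0.014 -0.209  0.   ]
[-0.111 -0.004  0.   ]
```

Request:
servo_tool([
  [0,0,-1,0,0,-0.152,94],
  [0,0,-1,0,0,-0.152,94],
  [0,0,-1,0,0,-0.152,94],
  [0,0,-1,0,0,-0.152,94],
])

```text
time: 1.03
tool_pos: [0.1306, 0.5359, 0.3289]
ee_rot: [3.131, 0.004, 3.142]
wrist_force: [0.2, -0.0, 0.6]
width: 0.0935
finger_force: 0.0
```

Request:
servo_tool([
  [-0.8,-1,0,0,0,0,94],
  [-0.8,-1,0,0,0,0,94],
  [-0.8,-1,0,0,0,0,94],
  [-0.8,-1,0,0,0,0,94],
])

```text
time: 1.37
tool_pos: [0.2131, 0.4303, 0.3218]
ee_rot: [-3.139, 0.002, 3.135]
wrist_force: [0.7, 1.8, 0.2]
width: 0.094
finger_force: 0.0
```

Request:
servo_tool([
  [-0.8,-1,0,0,0,0,94],
  [-0.8,-1,0,0,0,0,94],
  [-0.8,-1,0,0,0,0,94],
  [-0.8,-1,0,0,0,0,94],
])

```text
time: 1.7
tool_pos: [0.2932, 0.3303, 0.3215]
ee_rot: [-3.139, 0.001, 3.133]
wrist_force: [0.5, 2.0, 0.7]
width: 0.094
finger_force: 0.0
```

Request:
servo_tool([
  [-0.8,-1,0,0,0,0,94],
  [-0.8,-1,0,0,0,0,94],
  [-0.8,-1,0,0,0,0,94],
  [-0.8,-1,0,0,0,0,94],
])

```text
time: 2.03
tool_pos: [0.373, 0.2305, 0.321]
ee_rot: [-3.139, -0.0, 3.133]
wrist_force: [1.4, 1.0, 0.1]
width: 0.0943
finger_force: 0.0
```

Request:
servo_tool([
  [-0.9,-1,0,0,0,0,94],
  [-0.9,-1,0,0,0,0,94],
  [-0.9,-1,0,0,0,0,94],
  [-0.9,-1,0,0,0,0,94],
])

```text
time: 2.37
tool_pos: [0.4625, 0.1318, 0.3204]
ee_rot: [-3.14, -0.002, 3.137]
wrist_force: [0.2, -0.0, -0.7]
width: 0.0938
finger_force: 0.0
```

Request:
servo_tool([
  [-0.9,-1,0,0,0,0,94],
  [-0.9,-1,0,0,0,0,94],
  [-0.9,-1,0,0,0,0,94],
  [-0.9,-1,0,0,0,0,94],
  [-0.9,-1,0,0,0,0,94],
  [-0.9,-1,0,0,0,0,94],
])

```text
time: 2.87
tool_pos: [0.5497, 0.0359, 0.3216]
ee_rot: [3.14, -0.002, -3.141]
wrist_force: [-0.5, 0.4, -0.1]
width: 0.0939
finger_force: 0.0
```

Run:
```python
from h import *
import json
o,im=shot("wrist","w1"); json.dump({k:list(o[k]) for k in("tool_pos","ee_rot")},open("w1.json","w"))
c=cam("wrist",o); print(-c[1].T@c[2])
```

```text
[0.47325071 0.03517732 0.48561039]
```

View pics/w1.png

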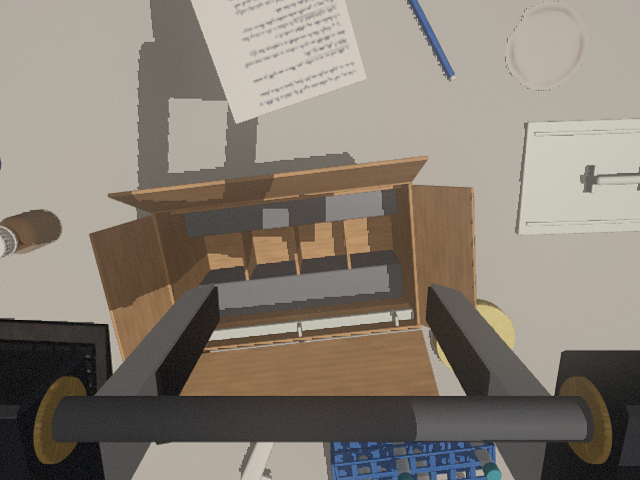

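The front wall of the carton is at the top of the picture. Dividers are near columns 243/296/347, the lip is at (310,325), and the rim corners are about (411,184) and (155,212). I'll zoom in to fit the pose.

Run:
```python
import cv2
a=cv2.imread("pics/w1.png")[170:355,140:440]
cv2.imwrite("pics/w1c.png",cv2.resize(a,None,fx=2.6667,fy=2.6667,interpolation=cv2.INTER_CUBIC))
```

```text
(no output)
```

View pics/w1c.png

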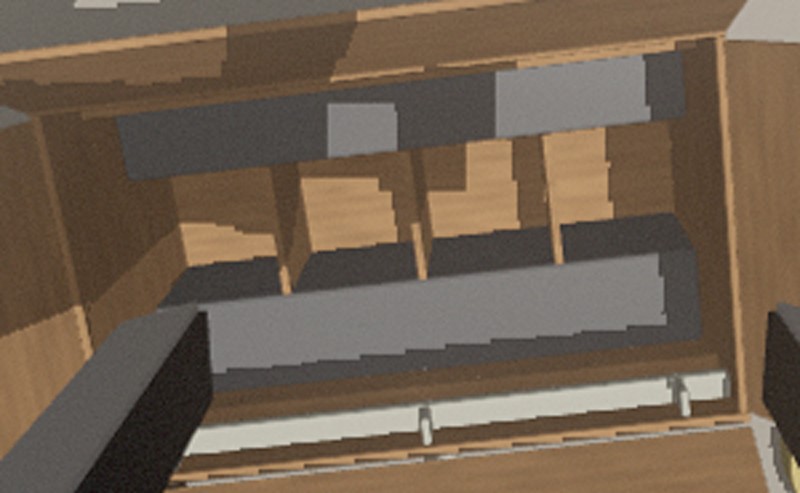

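Run:
```python
from h import *
import json
from scipy.optimize import least_squares
c=cam("wrist",json.load(open("w1.json")))
px=np.array([(287,291),(422,278),(559,262),(692,250),(272,165),(411,152),(543,135),(129,179),(685,117),(722,38),(728,372)])/2.6667+(140,170)
M=np.array([(26,-54,60),(26,0,60),(26,54,60),(26,108,60),(-26,-54,60),(-26,0,60),(-26,54,60),(-26,-108,60),(-26,108,60),(-65,108,126),(55,108,113)])/1e3
def W(q,M=M):
    return M@Ro.from_euler("z",q[2]).as_matrix().T+[q[0],q[1],0]
r=least_squares(lambda q:(proj(c,W(q))-px).ravel(),[.6,.01,.07]); print(r.x.round(4)); print((proj(c,W(r.x))-px).round(1))
r=least_squares(lambda q:(proj(c,W(q)+[0,0,q[3]])-px).ravel(),[.6,.01,.07,0]); print(r.x.round(4)); print((proj(c,W(r.x)+[0,0,r.x[3]])-px).round(1))
```

```text
[0.5941 0.0083 0.1079]
[[ 0.3  0.1]
 [ 0.5 -0.3]
 [ 0.2  0.5]
 [ 1.7 -0.3]
 [-1.8 -0.4]
 [-1.6 -1. ]
 [ 1.6 -0.2]
 [-0.1 -0.1]
 [ 1.3  1. ]
 [-1.8  0.4]
 [ 0.1  0.2]]
[ 0.5945  0.0083  0.1077 -0.0013]
[[ 0.6 -0.1]
 [ 0.5 -0.4]
 [ 0.1  0.4]
 [ 1.5 -0.3]
 [-1.5 -0.3]
 [-1.5 -0.9]
 [ 1.5 -0.1]
 [ 0.3 -0.1]
 [ 1.1  1.1]
 [-2.1  0.7]
 [-0.2 -0.1]]
```

Request:
servo_tool([
  [0,-0.9,0,0,0,0,94],
  [0,-0.9,0,0,0,0,94],
  [0,-0.9,0,0,0,0,94],
])

```text
time: 3.17
tool_pos: [0.5491, -0.0579, 0.3229]
ee_rot: [-3.139, 0.0, 3.139]
wrist_force: [-0.3, 0.2, -0.6]
width: 0.0942
finger_force: 0.0
```

Request:
servo_tool([
  [0,-0.9,0,0,0,0,94],
  [0,-0.9,0,0,0,0,94],
  [0,-0.9,0,0,0,0,94],
])

```text
time: 3.42
tool_pos: [0.5493, -0.1483, 0.3225]
ee_rot: [-3.14, -0.0, 3.138]
wrist_force: [-0.1, -0.2, -0.4]
width: 0.0938
finger_force: 0.0
```

Request:
servo_tool([
  [0,-0.9,0.5,0,0,0,94],
  [0,-0.9,0.5,0,0,0,94],
  [0,-0.9,0.5,0,0,0,94],
])

```text
time: 3.67
tool_pos: [0.5493, -0.236, 0.2703]
ee_rot: [3.141, -0.002, 3.141]
wrist_force: [0.6, 0.8, -0.6]
width: 0.0941
finger_force: 0.0
```

Request:
servo_tool([
  [0,-0.9,0.5,0,0,0,94],
  [0,-0.9,0.5,0,0,0,94],
  [0,-0.9,0.5,0,0,0,94],
  [0,-0.9,0.5,0,0,0,94],
  [0,-0.9,0.5,0,0,0,94],
  [0,-0.9,0.5,0,0,0,94],
])

```text
time: 4.17
tool_pos: [0.5511, -0.3235, 0.2243]
ee_rot: [3.142, 0.002, -3.14]
wrist_force: [0.5, -0.5, 0.1]
width: 0.0936
finger_force: 0.0
```

Run:
```python
from h import *
o,im=shot("wrist","w2"); c=cam("wrist",o); print(o["tool_pos"])
hsv=cv2.cvtColor(im,cv2.COLOR_RGB2HSV)
for d in robot.find_in("bottle_0","wrist"):
    u,v,w,h=d["extent"]; print(np.round(d["extent"]),round(d["conf"],2),unproj(c,u,v,.04).round(3))
```

```text
[ 0.55106146 -0.32349289  0.22425019]
[297. 172.  53.  54.] 0.94 [ 0.509 -0.344  0.04 ]
[226. 254.  61.  73.] 0.76 [ 0.578 -0.406  0.04 ]
[110. 312.  86.  78.] 0.6 [ 0.632 -0.511  0.04 ]
```

View pics/w2.png

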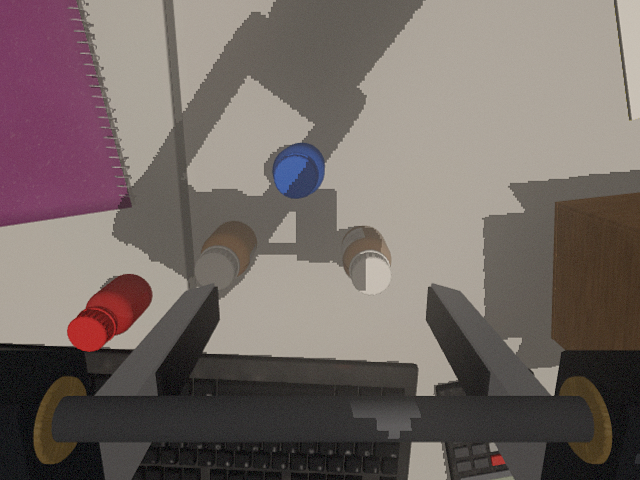

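Amber bottle A's cap top is at (370,274) and B's at (217,270). Both stand upright, with blue (298,170) and red (110,312) being the decoys.

Run:
```python
from h import *
c=cam("wrist")
for u,v in ((370,274),(217,270),(297,176)):
    p=unproj(c,u,v,.085); print(p.round(4), proj(c,[p*[1,1,0],p*[1,1,0]+[-.02,0,0]]).round())
```

```text
[ 0.5802 -0.2884  0.085 ] [[360. 244.]
 [361. 223.]]
[ 0.5774 -0.4032  0.085 ] [[239. 241.]
 [238. 220.]]
[ 0.5072 -0.3423  0.085 ] [[303. 166.]
 [302. 143.]]
```

Request:
servo_tool([
  [-0.29,0.36,0.6,0,0,0,94],
  [-0.29,0.36,0.6,0,0,0,94],
  [-0.29,0.36,0.6,0,0,0,94],
  [-0.29,0.36,0.6,0,0,0,94],
])

```text
time: 4.6
tool_pos: [0.579, -0.2872, 0.1616]
ee_rot: [3.14, -0.002, -3.138]
wrist_force: [-0.1, 0.3, 0.8]
width: 0.0939
finger_force: 0.0
```

Request:
servo_tool([
  [0,0,0.35,0,0,0,94],
  [0,0,0.6,0,0,0,94],
  [0,0,0.85,0,0,0,94],
  [0,0,0.85,0,0,0,94],
  [0,0,0.85,0,0,0,94],
  [0,0,0.85,0,0,0,94],
])

```text
time: 5.1
tool_pos: [0.5804, -0.2908, 0.081]
ee_rot: [-3.139, 0.004, 3.141]
wrist_force: [0.0, -1.1, 1.0]
width: 0.0944
finger_force: 0.0
```

Request:
servo_tool([
  [0,0,0,0,0,0,20],
  [0,0,0,0,0,0,20],
  [0,0,0,0,0,0,20],
  [0,0,0,0,0,0,20],
  [0,0,0,0,0,0,20],
  [0,0,0,0,0,0,20],
  [0,0,0,0,0,0,20],
  [0,0,0,0,0,0,20],
])

```text
time: 5.77
tool_pos: [0.579, -0.2895, 0.0773]
ee_rot: [3.141, -0.0, -3.142]
wrist_force: [-0.8, 0.0, -0.2]
width: 0.0442
finger_force: 0.0
```

Request:
servo_tool([
  [0,0,0,0,0,0,20],
  [0,0,0,0,0,0,20],
  [0,0,0,0,0,0,20],
  [0,0,0,0,0,0,20],
  [0,0,0,0,0,0,20],
])

```text
time: 6.18
tool_pos: [0.5791, -0.2893, 0.0776]
ee_rot: [3.141, 0.0, -3.141]
wrist_force: [0.5, 1.3, 1.4]
width: 0.0295
finger_force: 28.6
```

Request:
servo_tool([
  [0,0,-0.2,0,0,0,20],
  [0,0,-0.5,0,0,0,20],
  [0,0,-0.8,0,0,0,20],
  [0,0,-1,0,0,0,20],
  [0,0,-1,0,0,0,20],
])

```text
time: 6.6
tool_pos: [0.5813, -0.2913, 0.1838]
ee_rot: [-3.135, 0.009, 3.141]
wrist_force: [0.5, 0.1, 0.2]
width: 0.0296
finger_force: 28.3
```

Request:
servo_tool([
  [0,0,-0.3,0,0,0,20],
  [0,0,-0.6,0,0,0,20],
  [0,0,-0.9,0,0,0,20],
  [0,0,-1,0,0,0,20],
  [0,0,-1,0,0,0,20],
])

```text
time: 7.02
tool_pos: [0.5799, -0.2903, 0.2799]
ee_rot: [-3.139, 0.004, 3.141]
wrist_force: [0.0, -0.7, -0.3]
width: 0.0298
finger_force: 28.2
```

Request:
servo_tool([
  [0,0.2,-0.3,0,0,0,20],
  [-0.06,0.5,-0.3,0,0,0,20],
  [-0.06,0.9,-0.3,0,0,0,20],
  [-0.06,0.9,-0.3,0,0,0,20],
])

```text
time: 7.35
tool_pos: [0.5852, -0.1934, 0.3049]
ee_rot: [3.136, -0.003, -3.135]
wrist_force: [-0.0, -0.4, -1.0]
width: 0.0301
finger_force: 28.2
```

Request:
servo_tool([
  [-0.06,0.3,0,0,0,0,20],
  [-0.06,0.6,0,0,0,0,20],
  [-0.06,0.9,0,0,0,0,20],
  [-0.06,0.9,0,0,0,0,20],
])

```text
time: 7.68
tool_pos: [0.5906, -0.1046, 0.3042]
ee_rot: [3.137, -0.005, -3.136]
wrist_force: [0.5, 0.1, -1.0]
width: 0.03
finger_force: 28.2
```

Request:
servo_tool([
  [-0.06,0.3,0,0,0,0,20],
  [-0.06,0.6,0,0,0,0,20],
  [-0.06,0.8,0,0,0,0,20],
  [-0.06,0.91,0,0,0,0,20],
  [-0.06,0.91,0,0,0,0,20],
  [-0.06,0.91,0,0,0,0,20],
  [-0.06,0.91,0,0,0,0,20],
  [-0.06,0.91,0,0,0,0,20],
])

```text
time: 8.35
tool_pos: [0.5971, -0.0201, 0.307]
ee_rot: [-3.141, -0.001, 3.14]
wrist_force: [-0.3, -0.1, -1.0]
width: 0.0297
finger_force: 28.2
```

Request:
servo_tool([
  [0,0.01,0.3,0,0,0,20],
  [0,0.01,0.6,0,0,0,20],
  [0,0.01,0.9,0,0,0,20],
  [0,0.01,0.9,0,0,0,20],
])

```text
time: 8.68
tool_pos: [0.5934, -0.0185, 0.2092]
ee_rot: [3.14, -0.014, 3.14]
wrist_force: [-0.4, -0.1, -2.2]
width: 0.0297
finger_force: 28.2
```

Request:
servo_tool([
  [0,0,0.2,0,0,0,20],
  [0,0,0.4,0,0,0,20],
  [0,0,0.6,0,0,0,20],
  [0,0,0.8,0,0,0,20],
  [0,0,0.9,0,0,0,20],
  [0,0,0.9,0,0,0,20],
])

```text
time: 9.18
tool_pos: [0.5961, -0.0182, 0.1257]
ee_rot: [3.141, -0.004, 3.141]
wrist_force: [0.6, 0.3, 0.3]
width: 0.03
finger_force: 28.2
```

Request:
servo_tool([
  [0,0,0.1,0,0,0,20],
  [0,0,0.2,0,0,0,20],
  [0,0,0.3,0,0,0,20],
  [0,0,0.4,0,0,0,20],
  [0,0,0.43,0,0,0,20],
  [0,0,0.43,0,0,0,20],
  [0,0,0.43,0,0,0,20],
])

```text
time: 9.77
tool_pos: [0.597, -0.0175, 0.0843]
ee_rot: [3.141, -0.0, -3.142]
wrist_force: [-0.2, -0.5, -0.4]
width: 0.0296
finger_force: 28.2
```

Request:
servo_tool([
  [0,0,0.02,0,0,0,20],
  [0,0,0.02,0,0,0,20],
  [0,0,0.02,0,0,0,56],
  [0,0,0.02,0,0,0,56],
  [0,0,0.02,0,0,0,56],
  [0,0,0.02,0,0,0,56],
  [0,0,0.02,0,0,0,56],
  [0,0,0.02,0,0,0,56],
])

```text
time: 10.43
tool_pos: [0.5971, -0.0176, 0.0826]
ee_rot: [3.142, 0.0, 3.142]
wrist_force: [0.3, -0.9, -0.5]
width: 0.0559
finger_force: 0.0
```

Request:
servo_tool([
  [0,0,-0.2,0,0,0,56],
  [0,0,-0.5,0,0,0,56],
  [0,0,-0.9,0,0,0,56],
  [0,0,-1,0,0,0,56],
])

```text
time: 10.77
tool_pos: [0.5997, -0.0179, 0.1896]
ee_rot: [-3.14, 0.011, -3.142]
wrist_force: [0.5, -0.8, 1.5]
width: 0.0561
finger_force: 0.0
```

Request:
servo_tool([
  [0,0,-0.5,0,0,0,94],
  [0,0,-0.9,0,0,0,94],
  [0,0,-1,0,0,0,94],
  [0,0,-1,0,0,0,94],
  [0,0,-1,0,0,0,94],
  [0,0,-1,0,0,0,94],
])

```text
time: 11.27
tool_pos: [0.5966, -0.0176, 0.2805]
ee_rot: [3.141, -0.003, 3.142]
wrist_force: [-0.1, 0.6, -0.2]
width: 0.0915
finger_force: 0.0
```

Run:
```python
from h import *
o,im=shot("wrist","w3"); c=cam("wrist",o); print(o["tool_pos"],o["wrist_force"])
for d in robot.find_in("bottle_0","wrist")[:4]: print(np.round(d["extent"]),round(d["conf"],2),unproj(c,*d["extent"][:2],.08).round(3))
print(proj(c,[.597,-.0185,.089]))
```

```text
[ 0.59657984 -0.01755399  0.28047333] [-0.13078915  0.63602969 -0.15571209]
[323. 218.  49.  55.] 0.96 [ 0.594 -0.017  0.08 ]
[  8. 117.  17.  44.] 0.96 [ 0.51  -0.275  0.08 ]
[[321.57710161 223.27750343]]
```

View pics/w3.png

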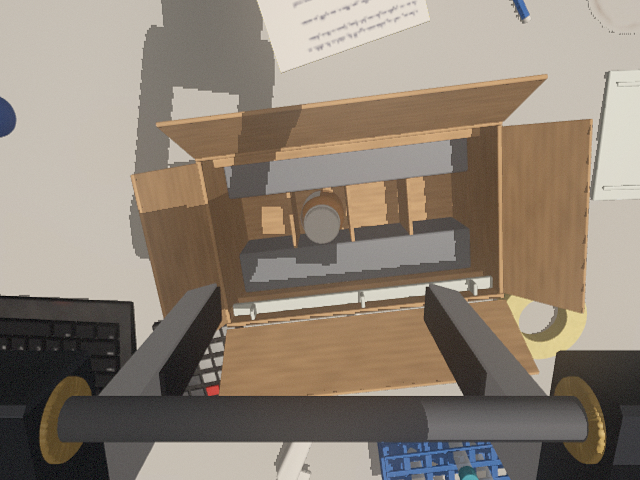

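Bottle A stands in cell_1 (cap at (322,222)). Next is bottle B.

Request:
servo_tool([
  [0.05,-0.4,0,0,0,0,94],
  [0.05,-0.8,0,0,0,0,94],
  [0.05,-0.96,0,0,0,0,94],
])

```text
time: 11.62
tool_pos: [0.591, -0.1171, 0.2798]
ee_rot: [-3.14, -0.004, 3.139]
wrist_force: [0.3, 0.8, -0.7]
width: 0.0942
finger_force: 0.0
```

Request:
servo_tool([
  [0.05,-0.4,0,0,0,0,94],
  [0.05,-0.8,0,0,0,0,94],
  [0.05,-0.96,0,0,0,0,94],
])

```text
time: 11.87
tool_pos: [0.5858, -0.2139, 0.2796]
ee_rot: [-3.141, -0.004, 3.137]
wrist_force: [-0.8, 0.6, -0.4]
width: 0.0935
finger_force: 0.0
```

Request:
servo_tool([
  [0.05,-0.4,0,0,0,0,94],
  [0.05,-0.8,0,0,0,0,94],
  [0.05,-0.96,0,0,0,0,94],
])

```text
time: 12.12
tool_pos: [0.5808, -0.3096, 0.2796]
ee_rot: [3.141, -0.004, 3.138]
wrist_force: [-0.1, 0.8, -0.3]
width: 0.0943
finger_force: 0.0
```

Request:
servo_tool([
  [0.05,-0.4,0,0,0,0,94],
  [0.05,-0.8,0,0,0,0,94],
  [0.05,-0.97,0,0,0,0,94],
  [0.05,-0.97,0.5,0,0,0,94],
  [0.05,-0.97,0.9,0,0,0,94],
  [0.05,-0.97,0.9,0,0,0,94],
  [0.05,-0.97,0.9,0,0,0,94],
  [0.05,-0.97,0.9,0,0,0,94],
])

```text
time: 12.78
tool_pos: [0.5776, -0.402, 0.193]
ee_rot: [3.141, -0.0, -3.141]
wrist_force: [0.3, -0.2, 0.5]
width: 0.0941
finger_force: 0.0
```

Request:
servo_tool([
  [0,-0.01,0.3,0,0,0,94],
  [0,-0.01,0.6,0,0,0,94],
  [0,-0.01,0.8,0,0,0,94],
  [0,-0.01,1,0,0,0,94],
  [0,-0.01,1,0,0,0,94],
])

```text
time: 13.2
tool_pos: [0.5774, -0.403, 0.0918]
ee_rot: [3.14, -0.001, -3.141]
wrist_force: [0.3, 0.6, -1.7]
width: 0.0944
finger_force: 0.0
```

Request:
servo_tool([
  [0,0,0.14,0,0,0,94],
  [0,0,0.14,0,0,0,94],
  [0,0,0.14,0,0,0,94],
  [0,0,0.14,0,0,0,20],
  [0,0,0.14,0,0,0,20],
  [0,0,0.14,0,0,0,20],
  [0,0,0.14,0,0,0,20],
  [0,0,0.14,0,0,0,20],
  [0,0,0.14,0,0,0,20],
  [0,0,0.14,0,0,0,20],
  [0,0,0.14,0,0,0,20],
  [0,0,0.14,0,0,0,20],
])

```text
time: 14.2
tool_pos: [0.577, -0.4036, 0.0783]
ee_rot: [3.141, -0.0, 3.142]
wrist_force: [0.2, 0.8, 0.0]
width: 0.0376
finger_force: 0.0
```

Request:
servo_tool([
  [0,0,0,0,0,0,20],
  [0,0,0,0,0,0,20],
  [0,0,0,0,0,0,20],
  [0,0,0,0,0,0,20],
])

```text
time: 14.53
tool_pos: [0.577, -0.4035, 0.0783]
ee_rot: [3.141, -0.0, -3.142]
wrist_force: [0.2, 0.1, -1.1]
width: 0.0296
finger_force: 28.0
```

Request:
servo_tool([
  [0,0,-0.2,0,0,0,20],
  [0,0,-0.5,0,0,0,20],
  [0,0,-0.8,0,0,0,20],
  [0,0,-1,0,0,0,20],
])

```text
time: 14.87
tool_pos: [0.5776, -0.404, 0.1816]
ee_rot: [-3.14, 0.003, -3.142]
wrist_force: [1.2, -1.1, 0.4]
width: 0.0297
finger_force: 28.0
```

Request:
servo_tool([
  [0,0,-0.3,0,0,0,20],
  [0,0,-0.6,0,0,0,20],
  [0,0,-0.9,0,0,0,20],
  [0,0,-1,0,0,0,20],
])

```text
time: 15.2
tool_pos: [0.5779, -0.4043, 0.2847]
ee_rot: [-3.136, 0.007, 3.142]
wrist_force: [-0.5, 0.3, 1.0]
width: 0.0302
finger_force: 28.0
```

Request:
servo_tool([
  [0,0,-0.3,0,0,0,20],
  [0,0,-0.3,0,0,0,20],
  [0,0,-0.3,0,0,0,20],
])

```text
time: 15.45
tool_pos: [0.5775, -0.404, 0.3095]
ee_rot: [-3.14, 0.003, -3.142]
wrist_force: [-0.1, 0.1, -0.6]
width: 0.0298
finger_force: 28.0
```

Request:
servo_tool([
  [-0.03,0.3,0,0,0,0,20],
  [-0.03,0.6,0,0,0,0,20],
  [-0.03,0.9,0,0,0,0,20],
])

```text
time: 15.7
tool_pos: [0.5794, -0.3127, 0.3039]
ee_rot: [3.138, -0.005, 3.14]
wrist_force: [-0.2, 0.3, -0.5]
width: 0.0301
finger_force: 28.0
```

Request:
servo_tool([
  [-0.03,0.3,0,0,0,0,20],
  [-0.03,0.6,0,0,0,0,20],
  [-0.03,0.9,0,0,0,0,20],
])

```text
time: 15.95
tool_pos: [0.5823, -0.2218, 0.3046]
ee_rot: [3.139, -0.005, 3.141]
wrist_force: [-0.5, -0.3, -1.1]
width: 0.03
finger_force: 28.0
```

Request:
servo_tool([
  [-0.03,0.3,0,0,0,0,20],
  [-0.03,0.6,0,0,0,0,20],
  [-0.03,0.9,0,0,0,0,20],
])

```text
time: 16.2
tool_pos: [0.5852, -0.1319, 0.3047]
ee_rot: [3.14, -0.005, 3.142]
wrist_force: [0.2, 0.2, -0.4]
width: 0.0298
finger_force: 28.0
```

Request:
servo_tool([
  [-0.03,0.3,0,0,0,0,20],
  [-0.03,0.6,0,0,0,0,20],
  [-0.03,0.9,0,0,0,0,20],
])

```text
time: 16.45
tool_pos: [0.5882, -0.042, 0.3048]
ee_rot: [3.141, -0.005, 3.141]
wrist_force: [0.1, 0.4, -0.7]
width: 0.0296
finger_force: 28.0
```

Request:
servo_tool([
  [-0.02,0.3,0,0,0,0,20],
  [-0.02,0.6,0,0,0,0,20],
  [-0.02,0.79,0,0,0,0,20],
  [-0.02,0.79,0,0,0,0,20],
  [-0.02,0.79,0,0,0,0,20],
  [-0.02,0.79,0,0,0,0,20],
  [-0.02,0.79,0,0,0,0,20],
  [-0.02,0.79,0,0,0,0,20],
])

```text
time: 17.12
tool_pos: [0.591, 0.0341, 0.3078]
ee_rot: [-3.141, -0.001, 3.14]
wrist_force: [-0.1, -0.2, -0.1]
width: 0.0299
finger_force: 28.0
```

Request:
servo_tool([
  [0,0.01,0.3,0,0,0,20],
  [0,0.01,0.6,0,0,0,20],
  [0,0.01,0.9,0,0,0,20],
  [0,0.01,0.9,0,0,0,20],
])

```text
time: 17.45
tool_pos: [0.5874, 0.0354, 0.2103]
ee_rot: [3.141, -0.014, 3.14]
wrist_force: [-1.1, -1.1, -2.4]
width: 0.0297
finger_force: 28.0
```

Request:
servo_tool([
  [0,0,0.2,0,0,0,20],
  [0,0,0.4,0,0,0,20],
  [0,0,0.6,0,0,0,20],
  [0,0,0.8,0,0,0,20],
  [0,0,0.9,0,0,0,20],
  [0,0,0.9,0,0,0,20],
])

```text
time: 17.95
tool_pos: [0.5901, 0.0358, 0.1268]
ee_rot: [3.141, -0.004, 3.141]
wrist_force: [-0.2, -0.4, -1.2]
width: 0.0297
finger_force: 28.0
```

Request:
servo_tool([
  [0,0,0.1,0,0,0,20],
  [0,0,0.2,0,0,0,20],
  [0,0,0.3,0,0,0,20],
  [0,0,0.4,0,0,0,20],
  [0,0,0.45,0,0,0,20],
  [0,0,0.45,0,0,0,20],
  [0,0,0.45,0,0,0,20],
])

```text
time: 18.53
tool_pos: [0.591, 0.0365, 0.0832]
ee_rot: [3.141, -0.0, 3.142]
wrist_force: [0.7, 0.3, -0.3]
width: 0.0298
finger_force: 29.0
```

Request:
servo_tool([
  [0,0,0,0,0,0,44],
  [0,0,0,0,0,0,44],
  [0,0,0,0,0,0,44],
  [0,0,0,0,0,0,44],
  [0,0,0,0,0,0,44],
])

```text
time: 18.95
tool_pos: [0.5912, 0.0364, 0.0837]
ee_rot: [3.141, 0.0, 3.142]
wrist_force: [-0.3, 1.2, -1.3]
width: 0.044
finger_force: 0.0
```

Request:
servo_tool([
  [0,0,-0.1,0,0,0,44],
  [0,0,-0.3,0,0,0,44],
  [0,0,-0.6,0,0,0,44],
  [0,0,-1,0,0,0,44],
  [0,0,-1,0,0,0,44],
])

```text
time: 19.37
tool_pos: [0.5951, 0.0363, 0.194]
ee_rot: [-3.141, 0.016, -3.142]
wrist_force: [1.5, 0.3, 2.6]
width: 0.0442
finger_force: 0.0
```

Request:
servo_tool([
  [0,0,-0.5,0,0,0,94],
  [0,0,-0.9,0,0,0,94],
  [0,0,-1,0,0,0,94],
  [0,0,-1,0,0,0,94],
  [0,0,-1,0,0,0,94],
  [0,0,-1,0,0,0,94],
])

```text
time: 19.87
tool_pos: [0.5907, 0.0364, 0.2823]
ee_rot: [3.141, -0.002, 3.142]
wrist_force: [-0.9, -0.5, -0.7]
width: 0.0805
finger_force: 0.0
```

Run:
```python
from h import *
o,im=shot("wrist","w4"); c=cam("wrist",o); print(o["tool_pos"])
for d in robot.find_in("bottle_0","wrist")[:4]: print(np.round(d["extent"]),round(d["conf"],2),unproj(c,*d["extent"][:2],.08).round(3))
o,im=shot("top","t4"); c=cam("top")
for d in robot.find_in("panel","top")[:4]: print(np.round(d["extent"]),round(d["conf"],2),unproj(c,*d["extent"][:2],.005).round(3))
```

```text
[0.59067011 0.03640724 0.28231657]
[266. 223.  50.  55.] 0.98 [ 0.593 -0.013  0.08 ]
[236. 258.  65.  41.] 0.92 [0.531 0.371 0.005]
[162. 283.  36.  50.] 0.74 [0.455 0.619 0.005]
[343. 222.  97.  64.] 0.64 [0.642 0.009 0.005]
```

View pics/w4.png

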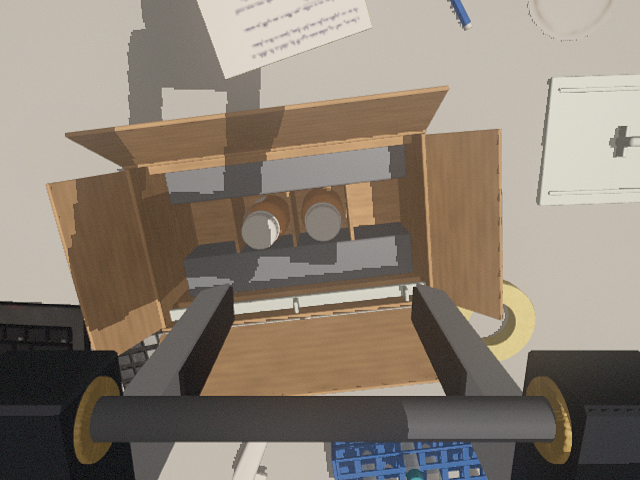

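Both bottles stand in cells 1 and 2. The big panel is still at about (0.531, 0.371), so I'll go there and turn the gripper.

Request:
servo_tool([
  [0.2,0.4,0,0,0,0,94],
  [0.2,0.9,0,0,0,0,94],
  [0.2,0.9,0,0,0,0,94],
])

```text
time: 20.32
tool_pos: [0.5697, 0.1306, 0.2824]
ee_rot: [3.139, -0.002, -3.138]
wrist_force: [-0.3, -0.5, 0.1]
width: 0.0939
finger_force: 0.0
```

Request:
servo_tool([
  [0.2,0.4,0,0,0,0,94],
  [0.2,0.9,0,0,0,0,94],
  [0.2,0.9,0,0,0,0,94],
])

```text
time: 20.57
tool_pos: [0.5496, 0.221, 0.2823]
ee_rot: [3.139, -0.002, -3.136]
wrist_force: [-0.2, -0.6, -0.4]
width: 0.094
finger_force: 0.0
```

Request:
servo_tool([
  [0.2,0.4,0,0,0,0,94],
  [0.2,0.9,0,0,0,0,94],
  [0.2,0.9,0,0,0,0,94],
])

```text
time: 20.82
tool_pos: [0.5297, 0.3106, 0.2821]
ee_rot: [3.14, -0.002, -3.137]
wrist_force: [-0.2, -0.2, 0.2]
width: 0.0942
finger_force: 0.0
```

Request:
servo_tool([
  [0,0,0,0,0,0.5,94],
  [0,0,0,0,0,0.5,94],
  [0,0,0,0,0,0.5,94],
  [0,0,0,0,0,0.5,94],
  [0,0,0,0,0,0.5,94],
  [0,0,0,0,0,0.5,94],
  [0,0,0,0,0,0.5,94],
])

```text
time: 21.4
tool_pos: [0.5317, 0.3053, 0.2826]
ee_rot: [-3.14, 0.0, 2.351]
wrist_force: [0.5, 0.8, 1.2]
width: 0.094
finger_force: 0.0
```

Request:
servo_tool([
  [0,0,0,0,0,0.5,94],
  [0,0,0,0,0,0.5,94],
  [0,0,0,0,0,0.5,94],
  [0,0,0,0,0,0.5,94],
  [0,0,0,0,0,0.5,94],
  [0,0,0,0,0,0.5,94],
  [0,0,0,0,0,0.5,94],
  [0,0,0,0,0,0.5,94],
])

```text
time: 22.07
tool_pos: [0.5316, 0.3054, 0.2826]
ee_rot: [-3.141, 0.001, 1.57]
wrist_force: [-0.2, -0.2, 0.3]
width: 0.094
finger_force: 0.0
```

Run:
```python
from h import *
import json
o,im=shot("wrist","w5"); print(o["tool_pos"],o["ee_rot"],o["joint_positions"]); json.dump({k:list(o[k]) for k in("tool_pos","ee_rot")},open("w5.json","w"))
```

```text
[0.53162672 0.30539556 0.28263974] [-3.14068056e+00  1.21812613e-03  1.56951951e+00] [ 4.29372195e-01  2.28692920e-01  1.09155016e+00 -7.49804141e-04
  1.82268684e+00  4.30463176e-01]
```

View pics/w5.png

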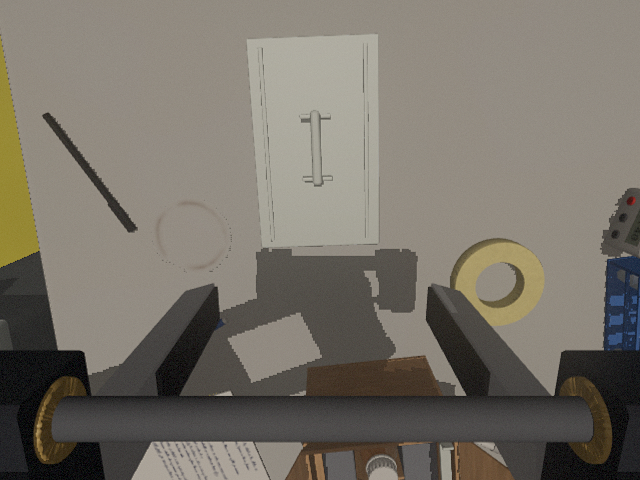

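The panel's corners are at px (247,39),(378,34),(379,244),(262,248), and the fin runs from (315,112) to (318,184).

Run:
```python
from h import *
import json
c=cam("wrist",json.load(open("w5.json")))
q=np.array([unproj(c,*p,.005) for p in ((247,39),(378,34),(379,244),(262,248))])[:,:2]; print(q.round(4),q.mean(0).round(4))
print([np.linalg.norm(q[i]-q[i-1]).round(4) for i in range(4)])
for i,j in((2,1),(3,0)):
    d=q[j]-q[i]; print("yaw of y axis-90", (np.arctan2(d[1],d[0])-np.pi/2).round(4))
for i,j in((0,1),(3,2)):
    d=q[j]-q[i]; print("yaw x",np.arctan2(d[1],d[0]).round(4))
f=np.array([unproj(c,*p,.027) for p in ((315,112),(318,184))])[:,:2]; d=f[0]-f[1]; print(f.round(4),f.mean(0),np.linalg.norm(d),np.arctan2(d[1],d[0])-np.pi/2)
```

```text
[[0.4592 0.4627]
 [0.5833 0.4668]
 [0.5912 0.2611]
 [0.4656 0.2567]] [0.5248 0.3618]
[np.float64(0.206), np.float64(0.1241), np.float64(0.2059), np.float64(0.1257)]
yaw of y axis-90 0.0387
yaw of y axis-90 0.0309
yaw x 0.0337
yaw x 0.035
[[0.5237 0.3957]
 [0.5263 0.3282]] [0.52503028 0.36192202] 0.06757591955468824 0.038177882822910014
```

Request:
servo_tool([
  [0.57,-0.07,0.4,0,0,-0.022,40],
  [0.57,-0.07,0.9,0,0,-0.022,40],
  [0.57,-0.07,0.9,0,0,-0.022,40],
  [0.57,-0.07,0.9,0,0,-0.022,40],
])

```text
time: 22.45
tool_pos: [0.5206, 0.3628, 0.1847]
ee_rot: [-3.128, 0.007, 1.609]
wrist_force: [-0.5, -0.2, -2.4]
width: 0.0705
finger_force: 0.0
```

Request:
servo_tool([
  [0,0,0.4,0,0,0,40],
  [0,0,0.8,0,0,0,40],
  [0,0,0.9,0,0,0,40],
  [0,0,0.9,0,0,0,40],
  [0,0,0.9,0,0,0,40],
  [0,0,0.9,0,0,0,40],
])

```text
time: 22.95
tool_pos: [0.5262, 0.364, 0.1074]
ee_rot: [3.136, -0.003, 1.605]
wrist_force: [0.4, 0.3, 0.0]
width: 0.0401
finger_force: 0.0
```

Request:
servo_tool([
  [0,0,0.3,0,0,0,40],
  [0,0,0.5,0,0,0,40],
  [0,0,0.6,0,0,0,40],
  [0,0,0.6,0,0,0,40],
  [0,0,0.6,0,0,0,40],
])

```text
time: 23.37
tool_pos: [0.525, 0.3639, 0.0453]
ee_rot: [3.139, -0.001, 1.605]
wrist_force: [0.0, 0.6, 0.8]
width: 0.0397
finger_force: 0.0
```

Request:
servo_tool([
  [0,0,0.1,0,0,0,40],
  [0,0,0.17,0,0,0,40],
  [0,0,0.17,0,0,0,40],
  [0,0,0.17,0,0,0,4],
  [0,0,0.17,0,0,0,4],
  [0,0,0.17,0,0,0,4],
  [0,0,0.17,0,0,0,4],
  [0,0,0.17,0,0,0,4],
  [0,0,0.17,0,0,0,4],
  [0,0,0.17,0,0,0,4],
  [0,0,0.17,0,0,0,4],
  [0,0,0.17,0,0,0,4],
])

```text
time: 24.37
tool_pos: [0.5244, 0.3635, 0.0269]
ee_rot: [3.141, -0.0, 1.605]
wrist_force: [0.6, 0.1, 0.8]
width: 0.009
finger_force: 30.0
```

Request:
servo_tool([
  [0,0,-0.1,0,0,0,4],
  [0,0,-0.3,0,0,0,4],
  [0,0,-0.6,0,0,0,4],
  [0,0,-0.95,0,0,0,4],
])

```text
time: 24.7
tool_pos: [0.5222, 0.3624, 0.1198]
ee_rot: [-3.136, 0.003, 1.605]
wrist_force: [0.4, -0.5, -1.8]
width: 0.0088
finger_force: 30.0
```

Request:
servo_tool([
  [0,0,-0.3,0,0,0,4],
  [0,0,-0.6,0,0,0,4],
  [0,0,-0.95,0,0,0,4],
])

```text
time: 24.95
tool_pos: [0.5231, 0.3629, 0.217]
ee_rot: [-3.139, 0.001, 1.605]
wrist_force: [1.2, 0.7, -1.6]
width: 0.0085
finger_force: 30.0
```

Request:
servo_tool([
  [0,0,-0.3,0,0,0,4],
  [0,0,-0.6,0,0,0,4],
  [0,0,-0.95,0,0,0,4],
  [0,0,-0.95,0,0,0,4],
])

```text
time: 25.28
tool_pos: [0.5253, 0.3642, 0.321]
ee_rot: [3.129, -0.007, 1.606]
wrist_force: [-0.8, 0.2, 0.8]
width: 0.0087
finger_force: 30.0
```

Request:
servo_tool([
  [-0.2,0.04,0,0,0,0,4],
  [-0.5,0.08,0,0,0,0,4],
  [-0.8,0.14,0,0,0,0,4],
  [-0.89,0.15,0,0,0,0,4],
])

```text
time: 25.62
tool_pos: [0.5426, 0.2713, 0.3108]
ee_rot: [-3.141, 0.003, 1.602]
wrist_force: [0.6, -0.1, -1.0]
width: 0.0087
finger_force: 30.0
```

Request:
servo_tool([
  [-0.3,0.04,0,0,0,0,4],
  [-0.6,0.1,0,0,0,0,4],
  [-0.89,0.15,0,0,0,0,4],
])

```text
time: 25.87
tool_pos: [0.5598, 0.1857, 0.3107]
ee_rot: [-3.14, -0.0, 1.606]
wrist_force: [1.2, 0.7, -0.5]
width: 0.0089
finger_force: 30.0
```

Request:
servo_tool([
  [-0.3,0.04,0,0,0,0,4],
  [-0.6,0.1,0,0,0,0,4],
  [-0.89,0.14,0,0,0,0,4],
])

```text
time: 26.12
tool_pos: [0.5771, 0.097, 0.3107]
ee_rot: [-3.14, -0.0, 1.606]
wrist_force: [0.2, 0.8, -2.0]
width: 0.0084
finger_force: 30.0
```

Request:
servo_tool([
  [-0.3,0.04,0,0,0,0,4],
  [-0.6,0.1,0,0,0,-0.02,4],
  [-0.89,0.14,0,0,0,-0.047,4],
  [-0.89,0.14,0,0,0,-0.047,4],
  [-0.89,0.14,0,0,0,-0.047,4],
  [-0.89,0.14,0,0,0,-0.047,4],
])

```text
time: 26.62
tool_pos: [0.5941, 0.0102, 0.3109]
ee_rot: [-3.141, -0.001, 1.679]
wrist_force: [0.2, -0.1, -1.7]
width: 0.0086
finger_force: 30.0
```

```bash
cat > ins.py <<'E'
from h import *
# wp: carton-frame TCP in mm (x,y,z), tilt deg (far edge low) -> world pose
def wp(cx,cy,cz,th,yaw=.108,o=(.594,.008)):
    Rz=Ro.from_euler("z",yaw); p=Rz.apply([cx/1e3,cy/1e3,cz/1e3])+[o[0],o[1],0]
    R=Rz*Ro.from_euler("y",th,degrees=True)*Ro.from_euler("z",90,degrees=True)*Ro.from_euler("x",180,degrees=True)
    return p,R.as_euler("xyz")
def pan(ox,oz,th,h=27,cy=1.5):
    a=np.radians(th); return wp(ox+h*np.sin(a),cy,oz+h*np.cos(a),th)
def far(xf,zf,th):
    a=np.radians(th); return pan(xf-63*np.cos(a),zf+63*np.sin(a),th)
E
python3 - <<'E'
from ins import *
o=robot.get_obs(); P=o["tool_pos"],o["ee_rot"]; print(P,o["wrist_force"],o["width"])
for n,t in (("W0",pan(-9,270,22)),("W0b",pan(-9,190,22)),("W1",pan(-9,120.6,22)),("slide",far(61,97,22)),("s2",far(61.5,95,15)),("s3",far(62,94,8)),("s4",far(62.7,93,1)),("s5",far(63,92,0))):
    print(n,t[0].round(4),step(*P,*t)); P=t
E
```

```text
(array([0.59407586, 0.01023797, 0.31094616]), array([-3.14063076e+00, -1.23904293e-03,  1.67900546e+00])) [ 0.19498861 -0.14110796 -1.68345175] 0.008629360752369718
W0 [0.5949 0.0096 0.295 ] [-0.007  0.008  0.159  0.244 -0.001  0.   ]
W0b [0.5949 0.0096 0.215 ] [0.    0.3   0.742 0.    0.    0.   ]
W1 [0.5949 0.0096 0.1456] [0.    0.26  0.643 0.    0.    0.   ]
slide [0.6065 0.0109 0.1456] [ 0.     0.107 -0.043  0.     0.     0.   ]
s2 [0.6014 0.0103 0.1374] [-0.    -0.016  0.095 -0.078 -0.    -0.   ]
s3 [0.5972 0.0099 0.1295] [-0.    -0.021  0.087 -0.078 -0.    -0.   ]
s4 [0.594  0.0095 0.1211] [ 0.    -0.02   0.088 -0.078 -0.     0.   ]
s5 [0.5938 0.0095 0.119 ] [ 0.    -0.001  0.021 -0.011  0.     0.   ]
```

Request:
servo_tool([
  [-0.01,0.01,0.05,0.06,0,0,4],
  [-0.01,0.01,0.1,0.13,0,0,4],
  [-0.01,0.01,0.16,0.19,0,0,4],
  [-0.01,0.01,0.16,0.244,0,0,4],
  [-0.01,0.01,0.16,0.244,0,0,4],
  [-0.01,0.01,0.16,0.244,0,0,4],
])

```text
time: 27.12
tool_pos: [0.5962, 0.0103, 0.2927]
ee_rot: [-2.756, -0.001, 1.681]
wrist_force: [0.0, 0.6, -1.5]
width: 0.0087
finger_force: 30.0
```

Request:
servo_tool([
  [0,0.1,0.25,0,0,0,4],
  [0,0.2,0.5,0,0,0,4],
  [0,0.3,0.74,0,0,0,4],
  [0,0.3,0.74,0,0,0,4],
  [0,0.3,0.74,0,0,0,4],
  [0,0.3,0.74,0,0,0,4],
])

```text
time: 27.62
tool_pos: [0.5956, 0.0091, 0.219]
ee_rot: [-2.764, 0.001, 1.679]
wrist_force: [-0.1, -0.1, -0.9]
width: 0.009
finger_force: 30.0
```

Run:
```python
from ins import *
o=robot.get_obs(); P=o["tool_pos"],o["ee_rot"]; print(P,o["wrist_force"],o["width"])
for n,t in (("W0b",pan(-9,190,22)),("W1",pan(-9,120.6,22))): print(n,t[0].round(4),step(*P,*t))
shot("scene","s6"); shot("wrist","w6")
a=cv2.imread("pics/s6.png")[120:300,300:460]; b=cv2.imread("pics/w6.png")[100:400]
cv2.imwrite("pics/c6.png",np.hstack([cv2.resize(a,(320,360)),cv2.resize(b,(480,360))]))
```

```text
(array([0.59564881, 0.00905381, 0.21902823]), array([-2.76353412e+00,  6.10531208e-04,  1.67947426e+00])) [-0.09992815 -0.0603628  -0.92981802] 0.00900873384349583
W0b [0.5949 0.0096 0.215 ] [0.006 0.009 0.039 0.004 0.001 0.   ]
W1 [0.5949 0.0096 0.1456] [0.007 0.265 0.684 0.004 0.001 0.   ]
```

View pics/c6.png

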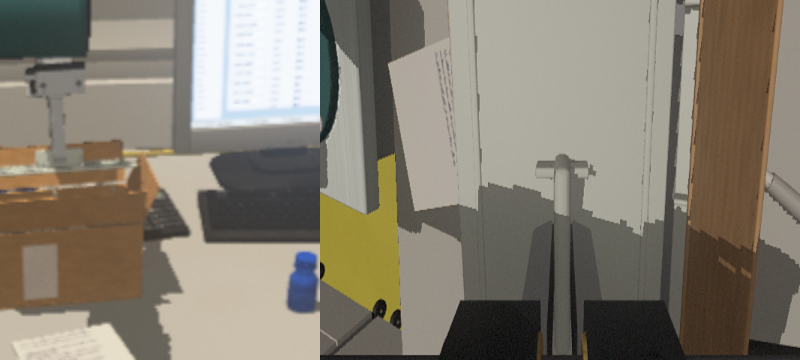

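The panel is held firmly and tilted. Its far edge is just short of the lip (right pane, px 665–690), with the back flap clear.

Request:
servo_tool([
  [0.01,0.06,0.15,0,0,0,4],
  [0.01,0.12,0.3,0,0,0,4],
  [0.01,0.16,0.4,0,0,0,4],
  [0.01,0.16,0.4,0,0,0,4],
  [0.01,0.16,0.4,0,0,0,4],
])

```text
time: 28.13
tool_pos: [0.5954, 0.0097, 0.1729]
ee_rot: [-2.758, -0.0, 1.679]
wrist_force: [0.2, 0.5, -1.1]
width: 0.0085
finger_force: 30.0
```

Request:
servo_tool([
  [0,0.03,0.08,0,0,0,4],
  [0,0.06,0.16,0,0,0,4],
  [0,0.09,0.24,0,0,0,4],
  [0,0.105,0.28,0,0,0,4],
  [0,0.105,0.28,0,0,0,4],
  [0,0.105,0.28,0,0,0,4],
])

```text
time: 28.63
tool_pos: [0.5944, 0.0097, 0.1422]
ee_rot: [-2.757, -0.0, 1.679]
wrist_force: [0.2, 0.5, -1.4]
width: 0.0086
finger_force: 30.0
```

Run:
```python
from ins import *
o=robot.get_obs(); P=o["tool_pos"],o["ee_rot"]; print(P,o["wrist_force"],o["width"])
for n,t in (("W1",pan(-9,120.6,22)),("slide",far(61,97,22))): print(n,t[0].round(4),step(*P,*t))
shot("wrist","w7"); shot("top","t7")
a=cv2.imread("pics/t7.png")[160:280,280:420]; b=cv2.imread("pics/w7.png")
cv2.imwrite("pics/c7.png",np.hstack([cv2.resize(a,(320,360)),cv2.resize(b,(480,360))]))
```

```text
(array([0.59439377, 0.00966478, 0.1422171 ]), array([-2.75724853e+00, -2.45704129e-04,  1.67915355e+00])) [ 0.24860425  0.52491704 -1.36291348] 0.008611142085413342
W1 [0.5949 0.0096 0.1456] [-0.001 -0.008 -0.034 -0.    -0.     0.   ]
slide [0.6065 0.0109 0.1456] [-0.001  0.1   -0.077 -0.    -0.     0.   ]
```

View pics/c7.png

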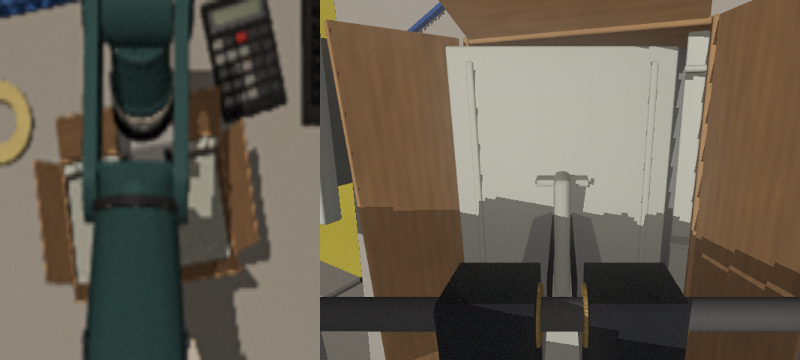

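No contact so far: the panel's far edge is inside the opening, just short of the lip (px 680 in the right pane). Now I'll slide it under.

Request:
servo_tool([
  [0,0.0,-0.02,0,0,0,4],
  [0,0.02,-0.04,0,0,0,4],
  [0,0.05,-0.05,0,0,0,4],
  [0,0.07,-0.06,0,0,0,4],
  [0,0.09,-0.07,0,0,0,4],
  [0,0.1,-0.07,0,0,0,4],
  [0,0.1,-0.07,0,0,0,4],
  [0,0.1,-0.07,0,0,0,4],
])

```text
time: 29.4
tool_pos: [0.6065, 0.0109, 0.1452]
ee_rot: [-2.758, -0.0, 1.679]
wrist_force: [1.4, 0.5, -1.4]
width: 0.0087
finger_force: 30.0
```

Run:
```python
from ins import *
o=robot.get_obs(); P=o["tool_pos"],o["ee_rot"]; print(P,o["wrist_force"],o["wrist_torque"],o["width"])
for n,t in (("slide",far(61,97,22)),("s2",far(61.5,95,15)),("s3",far(62,94,8)),("s4",far(62.7,93,1))):
    print(n,t[0].round(4),step(*P,*t)); P=t
```

```text
(array([0.60647481, 0.01091722, 0.14518131]), array([-2.75796151e+00, -1.40983324e-04,  1.67916251e+00])) [ 1.37260952  0.50482968 -1.38674893] [-0.03923351 -0.18938889  0.09587842] 0.008666184727434396
slide [0.6065 0.0109 0.1456] [-0.001 -0.002 -0.004  0.     0.     0.   ]
s2 [0.6014 0.0103 0.1374] [-0.    -0.016  0.095 -0.078 -0.    -0.   ]
s3 [0.5972 0.0099 0.1295] [-0.    -0.021  0.087 -0.078 -0.    -0.   ]
s4 [0.594  0.0095 0.1211] [ 0.    -0.02   0.088 -0.078 -0.     0.   ]
```

Perfect match. Now the swing.

Request:
servo_tool([
  [0,-0.004,0.025,-0.02,0,0,4],
  [0,-0.008,0.05,-0.04,0,0,4],
  [0,-0.012,0.07,-0.06,0,0,4],
  [0,-0.016,0.095,-0.078,0,0,4],
  [0,-0.016,0.095,-0.078,0,0,4],
  [0,-0.016,0.095,-0.078,0,0,4],
])

```text
time: 29.9
tool_pos: [0.6011, 0.0104, 0.1376]
ee_rot: [-2.881, -0.0, 1.679]
wrist_force: [-0.2, -0.4, -2.1]
width: 0.009
finger_force: 30.0
```

Request:
servo_tool([
  [0,-0.005,0.02,-0.02,0,0,4],
  [0,-0.01,0.045,-0.04,0,0,4],
  [0,-0.015,0.065,-0.06,0,0,4],
  [0,-0.021,0.087,-0.078,0,0,4],
  [0,-0.021,0.087,-0.078,0,0,4],
  [0,-0.021,0.087,-0.078,0,0,4],
])

```text
time: 30.4
tool_pos: [0.5971, 0.0099, 0.1295]
ee_rot: [-3.002, -0.0, 1.679]
wrist_force: [0.2, -0.5, -0.9]
width: 0.0087
finger_force: 30.0
```

Run:
```python
from ins import *
o=robot.get_obs(); P=o["tool_pos"],o["ee_rot"]; print(P,o["wrist_force"],o["wrist_torque"],o["width"])
for n,t in (("s3",far(62,94,8)),("s4",far(62.7,93,1)),("s5",far(63,92,0))):
    print(n,t[0].round(4),step(*P,*t)); P=t
```

```text
(array([0.59713679, 0.00991821, 0.12946548]), array([-3.00247178e+00, -1.15657025e-04,  1.67907632e+00])) [ 0.20848748 -0.47000173 -0.85809326] [-0.05285502 -0.07244955 -0.00509683] 0.008730949293804776
s3 [0.5972 0.0099 0.1295] [-0.001  0.    -0.     0.    -0.     0.   ]
s4 [0.594  0.0095 0.1211] [ 0.    -0.02   0.088 -0.078 -0.     0.   ]
s5 [0.5938 0.0095 0.119 ] [ 0.    -0.001  0.021 -0.011  0.     0.   ]
```

Request:
servo_tool([
  [0,-0.005,0.02,-0.02,0,0,4],
  [0,-0.01,0.045,-0.04,0,0,4],
  [0,-0.015,0.065,-0.06,0,0,4],
  [0,-0.02,0.088,-0.078,0,0,4],
  [0,-0.02,0.088,-0.078,0,0,4],
  [0,-0.02,0.088,-0.078,0,0,4],
])

```text
time: 30.9
tool_pos: [0.5941, 0.0096, 0.1209]
ee_rot: [-3.125, -0.0, 1.679]
wrist_force: [0.8, 1.0, -1.3]
width: 0.0088
finger_force: 30.0
```

Request:
servo_tool([
  [0,0,0.01,-0.011,0,0,4],
  [0,0,0.018,-0.011,0,0,4],
  [0,0,0.018,-0.011,0,0,4],
  [0,0,0.018,-0.011,0,0,4],
])

```text
time: 31.23
tool_pos: [0.5941, 0.0096, 0.119]
ee_rot: [3.14, -0.0, 1.679]
wrist_force: [0.2, -0.7, -1.1]
width: 0.009
finger_force: 30.0
```

Request:
servo_tool([
  [0,0,0.01,0,0,0,4],
  [0,0,0.01,0,0,0,4],
  [0,0,0.01,0,0,0,40],
  [0,0,0.01,0,0,0,40],
  [0,0,0.01,0,0,0,40],
  [0,0,0.01,0,0,0,40],
  [0,0,0.01,0,0,0,40],
  [0,0,0.01,0,0,0,40],
])

```text
time: 31.9
tool_pos: [0.594, 0.0096, 0.118]
ee_rot: [3.14, -0.0, 1.679]
wrist_force: [0.4, 0.4, -0.1]
width: 0.0395
finger_force: 0.0
```

Request:
servo_tool([
  [0,0,-0.2,0,0,0,40],
  [0,0,-0.5,0,0,0,40],
  [0,0,-0.9,0,0,0,40],
  [0,0,-0.9,0,0,0,40],
])

```text
time: 32.23
tool_pos: [0.5974, 0.0093, 0.2175]
ee_rot: [3.125, 0.003, 1.679]
wrist_force: [-0.0, -0.5, 2.1]
width: 0.04
finger_force: 0.0
```

Request:
servo_tool([
  [0,0,-0.4,0,0,0,94],
  [0,0,-0.9,0,0,0,94],
  [0,0,-0.9,0,0,0,94],
  [0,0,-0.9,0,0,0,94],
  [0,0,-0.9,0,0,0,94],
  [0,0,-0.9,0,0,0,94],
])

```text
time: 32.73
tool_pos: [0.5932, 0.0096, 0.2958]
ee_rot: [-3.14, -0.001, 1.679]
wrist_force: [-0.2, 0.5, 0.3]
width: 0.0769
finger_force: 0.0
```

Run:
```python
from h import *
o,im=shot("wrist","w8"); print(o["tool_pos"],o["ee_rot"])
```

```text
[0.59320677 0.00957418 0.295751  ] [-3.13978237e+00 -7.48548073e-04  1.67914009e+00]
```

View pics/w8.png

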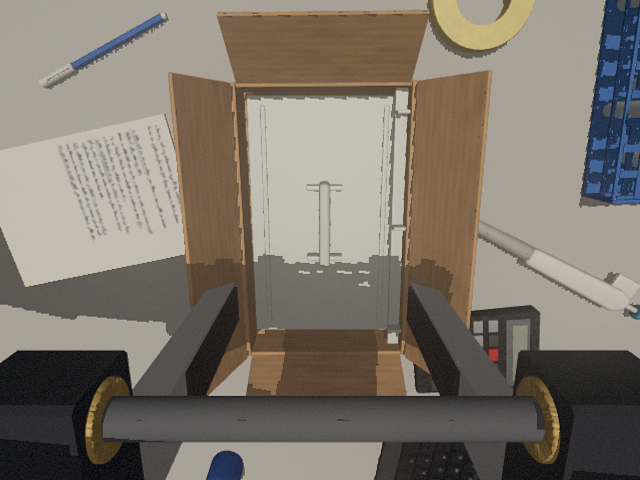

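The panel lies flat between the ledges, far edge under the lip (x≈390), fin centred at (325,222). Now the left flap, with closed fingers.

Run:
```python
from h import *
o=robot.get_obs(); c=cam("wrist",o)
f=np.array([unproj(c,*p,.119) for p in ((325,184),(324,262))]); m=f.mean(0)-[.594,.008,0]
print(Ro.from_euler("z",-.108).apply(m).round(4))
for u,v in ((249,97),(391,97),(387,328),(258,328)): print(Ro.from_euler("z",-.108).apply(unproj(c,u,v,.097)-[.594,.008,0]).round(4))
print("tool in carton",Ro.from_euler("z",-.108).apply(o["tool_pos"]-[.594,.008,0]).round(4))
```

```text
[-0.0004  0.0025  0.119 ]
[-0.0613  0.102   0.097 ]
[0.0529 0.1021 0.097 ]
[ 0.0579 -0.1011  0.097 ]
[-0.0619 -0.1014  0.097 ]
tool in carton [-0.0008  0.0017  0.2952]
```

Request:
servo_tool([
  [0.3,0,0,0,0,0,0],
  [0.6,0,0,0,0,0,0],
  [0.87,0,0,0,0,0,0],
])

```text
time: 33.03
tool_pos: [0.5835, 0.0968, 0.2952]
ee_rot: [-3.139, -0.001, 1.678]
wrist_force: [-0.3, -0.5, 0.4]
width: 0.0675
finger_force: 0.0
```

Request:
servo_tool([
  [0.3,0,0,0,0,0,0],
  [0.6,0,0,0,0,0,0],
  [0.87,0,0,0,0,0,0],
  [0.87,0,0,0,0,0,0],
  [0.87,0,0.4,0,0,0,0],
  [0.87,0,0.8,0,0,0,0],
  [0.87,0,1,0,0,0,0],
  [0.87,0,1,0,0,0,0],
  [0.87,0,1,0,0,0,0],
  [0.87,0,1,0,0,0,0],
])

```text
time: 33.87
tool_pos: [0.5757, 0.1822, 0.1993]
ee_rot: [3.138, -0.0, 1.679]
wrist_force: [-0.6, -0.6, 0.1]
width: 0.0017
finger_force: 0.0
```

Request:
servo_tool([
  [0,0,0.1,0,0,0,0],
  [0,0,0.16,0,0,0,0],
  [-0.1,0,0.16,0,0,0,0],
  [-0.2,0,0.16,0,0,0,0],
  [-0.3,0,0.16,0,0,0,0],
  [-0.4,0,0.16,0,0,0,0],
  [-0.5,0,0.16,0,0,0,0],
  [-0.57,0,0.16,0,0,0,0],
  [-0.57,0,0.16,0,0,0,0],
])

```text
time: 34.62
tool_pos: [0.5816, 0.1237, 0.1823]
ee_rot: [3.14, 0.001, 1.677]
wrist_force: [-0.2, 0.2, -0.2]
width: 0.0007
finger_force: 0.0
```

Request:
servo_tool([
  [-0.08,0,-0.02,0,0,0,0],
  [-0.16,0,-0.03,0,0,0,0],
  [-0.24,0,0,0,0,0,0],
  [-0.31,0,0.06,0,0,0,0],
  [-0.37,0,0.13,0,0,0,0],
  [-0.42,0,0.21,0,0,0,0],
  [-0.44,0,0.28,0,0,0,0],
  [-0.45,0,0.34,0,0,0,0],
  [-0.45,0,0.37,0,0,0,0],
  [-0.45,0,0.37,0,0,0,0],
  [-0.45,0,0.37,0,0,0,0],
])

```text
time: 35.53
tool_pos: [0.5862, 0.0804, 0.1471]
ee_rot: [3.139, 0.002, 1.679]
wrist_force: [-3.8, -1.6, 8.5]
width: 0.0002
finger_force: 4.5
```

Run:
```python
from h import *
o,im=shot("wrist","w9"); print(o["tool_pos"],o["wrist_force"],Ro.from_euler("z",-.108).apply(o["tool_pos"]-[.594,.008,0]).round(4))
```

```text
[0.5862078  0.08036882 0.14712109] [-3.79416982 -1.64314422  8.47097335] [1.000e-04 7.280e-02 1.471e-01]
```

View pics/w9.png

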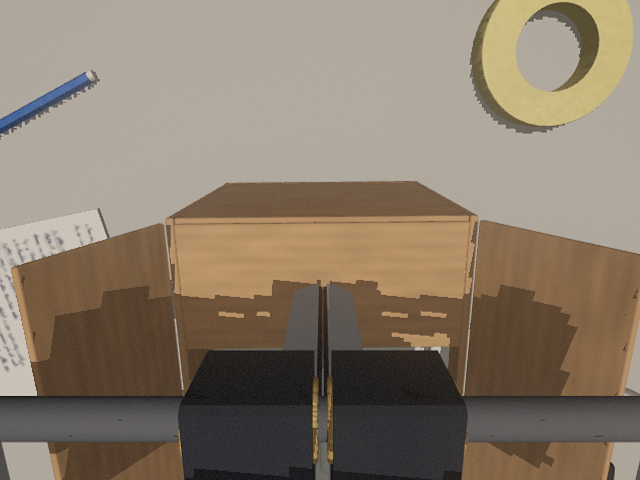

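The left flap now lies flat (stripe at rows 220–345), pressed with 8 N. Right flap next.

Request:
servo_tool([
  [0,0,-0.3,0,0,0,0],
  [0,0,-0.7,0,0,0,0],
  [0,0,-1,0,0,0,0],
])

```text
time: 35.83
tool_pos: [0.5856, 0.0811, 0.2461]
ee_rot: [3.141, 0.0, 1.679]
wrist_force: [0.3, 0.1, 0.5]
width: 0.0004
finger_force: 0.0
```

Request:
servo_tool([
  [-0.2,0,-0.4,0,0,0,0],
  [-0.5,0,-0.5,0,0,0,0],
  [-0.83,0,-0.5,0,0,0,0],
])

```text
time: 36.08
tool_pos: [0.5964, -0.0012, 0.3005]
ee_rot: [3.131, 0.002, 1.682]
wrist_force: [0.2, 0.6, 0.2]
width: 0.0006
finger_force: 0.0
```

Request:
servo_tool([
  [-0.3,0,0,0,0,0,0],
  [-0.6,0,0,0,0,0,0],
  [-0.83,0,0,0,0,0,0],
])

```text
time: 36.33
tool_pos: [0.6037, -0.0861, 0.294]
ee_rot: [3.142, 0.0, 1.678]
wrist_force: [-0.3, -0.3, -0.1]
width: 0.0007
finger_force: 0.0
```

Request:
servo_tool([
  [-0.3,0,0,0,0,0,0],
  [-0.6,0,0,0,0,0,0],
  [-0.82,0,0,0,0,0,0],
  [-0.82,0,0,0,0,0,0],
  [-0.82,0,0.4,0,0,0,0],
  [-0.82,0,0.8,0,0,0,0],
  [-0.82,0,1,0,0,0,0],
  [-0.82,0,1,0,0,0,0],
  [-0.82,0,1,0,0,0,0],
])

```text
time: 37.08
tool_pos: [0.6121, -0.1644, 0.1932]
ee_rot: [-3.139, -0.002, 1.68]
wrist_force: [0.7, -0.1, 0.3]
width: 0.0006
finger_force: 0.0
```

Run:
```python
from h import *
o=robot.get_obs(); print(o["ee_rot"],o["wrist_force"],Ro.from_euler("z",-.108).apply(o["tool_pos"]-[.594,.008,0]).round(4))
```

```text
[-3.13941558e+00 -2.09741296e-03  1.67994317e+00] [ 0.67779085 -0.14237388  0.3297784 ] [-0.0006 -0.1733  0.1932]
```

Request:
servo_tool([
  [0,0,0.1,0,0,0,0],
  [0,0,0.11,0,0,0,0],
  [0.1,0,0.11,0,0,0,0],
  [0.2,0,0.11,0,0,0,0],
  [0.3,0,0.11,0,0,0,0],
  [0.4,0,0.11,0,0,0,0],
  [0.5,0,0.11,0,0,0,0],
  [0.56,0,0.11,0,0,0,0],
  [0.56,0,0.11,0,0,0,0],
])

```text
time: 37.83
tool_pos: [0.6069, -0.1078, 0.1846]
ee_rot: [3.139, -0.001, 1.681]
wrist_force: [1.0, 0.2, 0.1]
width: 0.0004
finger_force: 0.0
```

Request:
servo_tool([
  [0.08,0,-0.02,0,0,0,0],
  [0.16,0,-0.03,0,0,0,0],
  [0.24,0,0,0,0,0,0],
  [0.31,0,0.06,0,0,0,0],
  [0.37,0,0.13,0,0,0,0],
  [0.42,0,0.21,0,0,0,0],
  [0.44,0,0.28,0,0,0,0],
  [0.45,0,0.34,0,0,0,0],
  [0.45,0,0.37,0,0,0,0],
  [0.45,0,0.37,0,0,0,0],
  [0.45,0,0.37,0,0,0,0],
])

```text
time: 38.75
tool_pos: [0.6019, -0.0643, 0.1473]
ee_rot: [3.14, -0.002, 1.679]
wrist_force: [-1.3, 3.0, 3.8]
width: 0.0003
finger_force: 2.0
```

Request:
servo_tool([
  [0,0,-0.3,0,0,0,0],
  [0,0,-0.7,0,0,0,0],
  [0,0,-1,0,0,0,0],
])

```text
time: 39.0
tool_pos: [0.6018, -0.0655, 0.248]
ee_rot: [3.141, 0.0, 1.678]
wrist_force: [0.2, -0.1, 0.7]
width: 0.0005
finger_force: 0.0
```

Request:
servo_tool([
  [0.2,-0.4,-0.4,0,0,0,0],
  [0.5,-0.7,-0.5,0,0,0,0],
  [0.73,-0.7,-0.5,0,0,0,0],
  [0.73,-0.7,-0.5,0,0,0,0],
])

```text
time: 39.33
tool_pos: [0.5229, 0.0032, 0.3008]
ee_rot: [3.134, -0.001, 1.683]
wrist_force: [0.2, 0.0, -0.2]
width: 0.0005
finger_force: 0.0
```

Request:
servo_tool([
  [0,-0.4,0,0,0,0,0],
  [0,-0.65,0,0,0,-0.1,0],
  [0,-0.65,0,0,0,-0.5,0],
  [0,-0.65,0,0,0,-0.5,0],
  [0,-0.65,0,0,0,-0.5,0],
  [0,-0.65,0,0,0,-0.5,0],
  [0,-0.65,0,0,0,-0.5,0],
  [0,-0.65,0,0,0,-0.5,0],
  [0,-0.65,0,0,0,-0.5,0],
])

```text
time: 40.08
tool_pos: [0.4599, -0.0077, 0.2957]
ee_rot: [-3.141, 0.0, 2.464]
wrist_force: [0.2, -0.1, -0.2]
width: 0.0
finger_force: 0.0
```

Request:
servo_tool([
  [0,0,0,0,0,-0.5,0],
  [0,0,0,0,0,-0.5,0],
  [0,0,0,0,0,-0.5,0],
  [0,0,0,0,0,-0.5,0],
  [0,0,0,0,0,-0.5,0],
  [0,0,0,0,0,-0.5,0],
  [0,0,0,0,0,-0.5,0],
  [0,0,0,0,0,-0.5,0],
  [0,0,0,0,0,-0.5,0],
])

```text
time: 40.83
tool_pos: [0.4599, -0.0074, 0.2962]
ee_rot: [3.142, 0.001, -3.036]
wrist_force: [0.1, 0.4, -0.3]
width: 0.0005
finger_force: 0.0
```

Run:
```python
from h import *
o,_=shot("wrist","w10"); print(o["ee_rot"],o["wrist_force"],Ro.from_euler("z",-.108).apply(o["tool_pos"]-[.594,.008,0]).round(4))
```

```text
[ 3.14158957e+00  7.00056084e-04 -3.03564860e+00] [ 0.13867307  0.39293473 -0.31345601] [-0.135  -0.0009  0.2962]
```

View pics/w10.png

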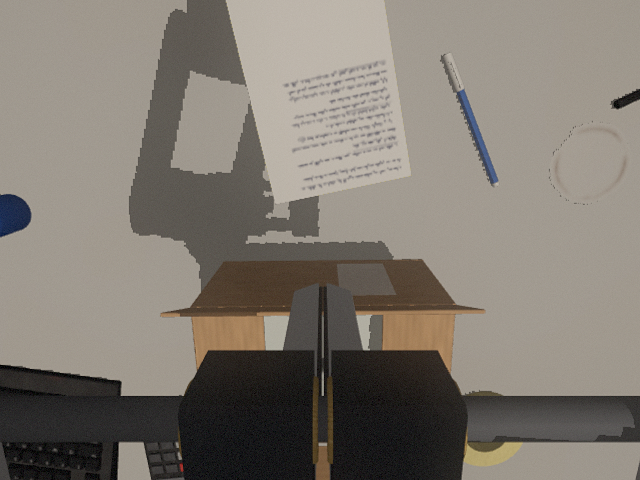

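Both side flaps are flat (px 195–265 and 383–455). Now the front flap.

Request:
servo_tool([
  [0,0,0.4,0,0,0,0],
  [0,0,0.8,0,0,0,0],
  [0,0,1,0,0,0,0],
  [0,0,1,0,0,0,0],
])

```text
time: 41.22
tool_pos: [0.4566, -0.0067, 0.1907]
ee_rot: [3.139, -0.01, -3.034]
wrist_force: [-0.3, 0.7, -0.2]
width: 0.0006
finger_force: 0.0
```

Request:
servo_tool([
  [0,0,0.1,0,0,0,0],
  [0,0,0.11,0,0,0,0],
  [-0.1,0,0.11,0,0,0,0],
  [-0.2,0,0.11,0,0,0,0],
  [-0.3,0,0.11,0,0,0,0],
  [-0.4,0,0.11,0,0,0,0],
  [-0.5,0,0.11,0,0,0,0],
  [-0.6,0,0.11,0,0,0,0],
  [-0.6,0,0.11,0,0,0,0],
])

```text
time: 41.97
tool_pos: [0.5215, -0.0004, 0.1857]
ee_rot: [3.141, 0.002, -3.033]
wrist_force: [0.7, 0.1, -0.5]
width: 0.0006
finger_force: 0.0
```

Request:
servo_tool([
  [-0.08,0,-0.03,0,0,0,0],
  [-0.16,0,-0.04,0,0,0,0],
  [-0.24,0,0,0,0,0,0],
  [-0.31,0,0.05,0,0,0,0],
  [-0.37,0,0.12,0,0,0,0],
  [-0.42,0,0.2,0,0,0,0],
  [-0.44,0,0.27,0,0,0,0],
  [-0.45,0,0.33,0,0,0,0],
  [-0.45,0,0.36,0,0,0,0],
  [-0.45,0,0.36,0,0,0,0],
  [-0.45,0,0.36,0,0,0,0],
])

```text
time: 42.88
tool_pos: [0.565, 0.0044, 0.1513]
ee_rot: [-3.141, 0.004, -3.033]
wrist_force: [0.3, 0.1, 4.9]
width: 0.0005
finger_force: 2.4
```

Request:
servo_tool([
  [0,0,-0.3,0,0,0,0],
  [0,0,-0.7,0,0,0,0],
  [0,0,-1,0,0,0,0],
])

```text
time: 43.13
tool_pos: [0.5638, 0.0042, 0.2513]
ee_rot: [-3.142, 0.001, -3.033]
wrist_force: [0.5, 0.9, 1.3]
width: 0.0004
finger_force: 0.0
```

Request:
servo_tool([
  [-0.2,0,-0.4,0,0,0,0],
  [-0.5,0,-0.5,0,0,0,0],
  [-0.83,0,-0.5,0,0,0,0],
  [-0.83,0,-0.5,0,0,0,0],
])

```text
time: 43.47
tool_pos: [0.6509, 0.0134, 0.2964]
ee_rot: [3.141, 0.0, -3.033]
wrist_force: [-0.4, -0.5, -2.4]
width: 0.0007
finger_force: 0.0
```

Request:
servo_tool([
  [-0.3,0,0,0,0,0,0],
  [-0.6,0,0,0,0,0,0],
  [-0.8,0,0,0,0,0,0],
  [-0.8,0,0,0,0,0,0],
  [-0.8,0,0,0,0,0,0],
])

```text
time: 43.88
tool_pos: [0.7258, 0.0218, 0.2975]
ee_rot: [3.141, -0.003, -3.033]
wrist_force: [0.1, 0.1, -0.4]
width: 0.0005
finger_force: 0.0
```

Run:
```python
from h import *
o,_=shot("wrist","w11"); print(o["ee_rot"],o["wrist_force"],Ro.from_euler("z",-.108).apply(o["tool_pos"]-[.594,.008,0]).round(4))
```

```text
[ 3.14101353 -0.00316856 -3.03326882] [ 0.07729065  0.12176435 -0.42714137] [ 0.1325 -0.0005  0.2975]
```

View pics/w11.png

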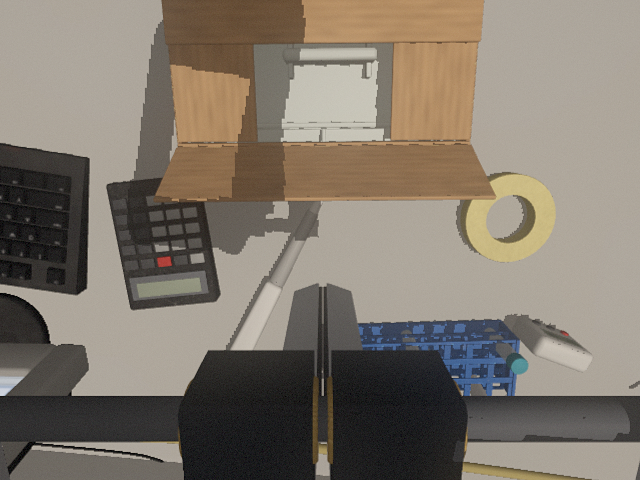

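The front flap is flat and the back flap still splayed (rows 145–200). Back flap last.

Request:
servo_tool([
  [0,0,0.4,0,0,0,0],
  [0,0,0.8,0,0,0,0],
  [0,0,1,0,0,0,0],
  [0,0,1,0,0,0,0],
])

```text
time: 44.27
tool_pos: [0.7218, 0.0219, 0.1938]
ee_rot: [3.14, -0.011, -3.034]
wrist_force: [-0.4, -0.1, -0.6]
width: 0.0005
finger_force: 0.0
```

Request:
servo_tool([
  [0,0,0.1,0,0,0,0],
  [0,0,0.12,0,0,0,0],
  [0.1,0,0.12,0,0,0,0],
  [0.2,0,0.12,0,0,0,0],
  [0.3,0,0.12,0,0,0,0],
  [0.4,0,0.12,0,0,0,0],
  [0.5,0,0.12,0,0,0,0],
  [0.57,0,0.12,0,0,0,0],
  [0.57,0,0.12,0,0,0,0],
])

```text
time: 45.02
tool_pos: [0.6698, 0.0156, 0.1919]
ee_rot: [-3.141, 0.007, -3.033]
wrist_force: [0.5, 0.1, 0.6]
width: 0.0006
finger_force: 0.0
```

Request:
servo_tool([
  [0.08,0,-0.03,0,0,0,0],
  [0.16,0,-0.04,0,0,0,0],
  [0.24,0,0,0,0,0,0],
  [0.31,0,0.05,0,0,0,0],
  [0.37,0,0.12,0,0,0,0],
  [0.42,0,0.2,0,0,0,0],
  [0.44,0,0.27,0,0,0,0],
  [0.45,0,0.33,0,0,0,0],
  [0.45,0,0.36,0,0,0,0],
  [0.45,0,0.36,0,0,0,0],
  [0.45,0,0.36,0,0,0,0],
])

```text
time: 45.93
tool_pos: [0.6252, 0.011, 0.152]
ee_rot: [3.141, 0.002, -3.033]
wrist_force: [-0.2, 0.1, -0.4]
width: 0.0005
finger_force: 0.0
```

Request:
servo_tool([
  [0,0,-0.3,0,0,0,0],
  [0,0,-0.7,0,0,0,0],
  [0,0,-1,0,0,0,0],
])

```text
time: 46.18
tool_pos: [0.6251, 0.011, 0.2538]
ee_rot: [3.141, 0.002, -3.033]
wrist_force: [1.1, -0.7, 1.0]
width: 0.0006
finger_force: 0.0
```

Request:
servo_tool([
  [0.3,0,-0.4,0,0,0,0],
  [0.6,0,-0.8,0,0,0,0],
  [0.9,0,-1,0,0,0,0],
  [0.9,0,-1,0,0,0,0],
  [0.9,0,-1,0,0,0,0],
  [0.9,0,-1,0,0,0,0],
  [0.9,0,-1,0,0,0,0],
])

```text
time: 46.77
tool_pos: [0.5357, 0.0013, 0.3492]
ee_rot: [3.14, -0.002, -3.033]
wrist_force: [-1.0, -0.1, 0.5]
width: 0.0004
finger_force: 0.0
```

Run:
```python
from h import *
o,_=shot("wrist","w12"); print(o["wrist_force"],Ro.from_euler("z",-.108).apply(o["tool_pos"]-[.594,.008,0]).round(4))
```

```text
[-1.04483406 -0.09444457  0.49842698] [-0.0587 -0.0004  0.3492]
```

View pics/w12.png

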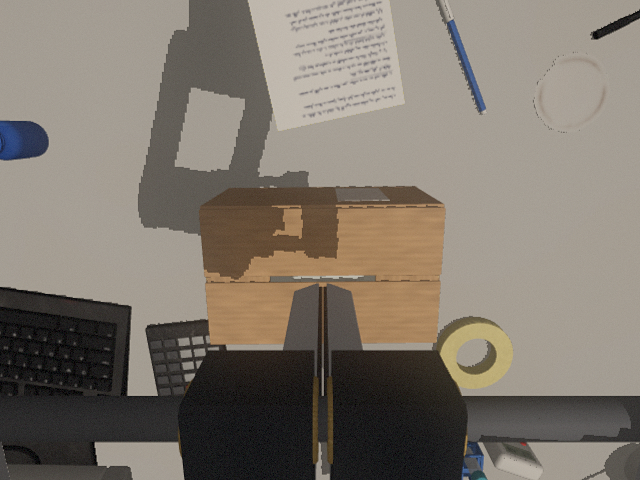

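Both top flaps look closed, but the last press on the back one showed no contact force. I'll press it once more to be sure.

Request:
servo_tool([
  [-0.4,0,0.2,0,0,0,0],
  [-0.87,0,0.6,0,0,0,0],
  [-0.87,0,0.96,0,0,0,0],
  [-0.87,0,0.96,0,0,0,0],
  [-0.87,0,0.96,0,0,0,0],
])

```text
time: 47.23
tool_pos: [0.6202, 0.0109, 0.2473]
ee_rot: [3.139, -0.014, -3.033]
wrist_force: [-0.3, 0.4, -0.7]
width: 0.0004
finger_force: 0.0
```

Request:
servo_tool([
  [0,0,0.3,0,0,0,0],
  [0,0,0.6,0,0,0,0],
  [0,0,0.8,0,0,0,0],
  [0,0,0.9,0,0,0,0],
  [0,0,0.95,0,0,0,0],
  [0,0,1,0,0,0,0],
  [0,0,1,0,0,0,0],
])

```text
time: 47.82
tool_pos: [0.6224, 0.0105, 0.1573]
ee_rot: [-3.141, 0.003, -3.033]
wrist_force: [0.1, 0.2, 0.2]
width: 0.0004
finger_force: 0.0
```

Request:
servo_tool([
  [0,0,0.02,0,0,0,0],
  [0,0,0.04,0,0,0,0],
  [0,0,0.05,0,0,0,0],
  [0,0,0.05,0,0,0,0],
])

```text
time: 48.15
tool_pos: [0.6222, 0.0106, 0.1515]
ee_rot: [-3.142, 0.002, -3.033]
wrist_force: [0.1, -0.2, 0.6]
width: 0.0004
finger_force: 0.0
```

Request:
servo_tool([
  [0,0,0.01,0,0,0,0],
  [0,0,0.02,0,0,0,0],
  [0,0,0.03,0,0,0,0],
  [0,0,0.03,0,0,0,0],
])

```text
time: 48.48
tool_pos: [0.6223, 0.0106, 0.1512]
ee_rot: [-3.141, 0.004, -3.033]
wrist_force: [-3.1, -0.1, 9.3]
width: 0.0005
finger_force: 4.3
```

Request:
servo_tool([
  [0,0,-0.3,0,0,0,0],
  [0,0,-0.7,0,0,0,0],
  [0,0,-1,0,0,0,0],
  [0,0,-1,0,0,0,0],
])

```text
time: 48.82
tool_pos: [0.6247, 0.0104, 0.2573]
ee_rot: [-3.139, 0.016, -3.033]
wrist_force: [0.1, -0.4, 1.1]
width: 0.0004
finger_force: 0.0
```

Request:
servo_tool([
  [0.5,0,-0.5,0,0,0,0],
  [1,0,-1,0,0,0,0],
  [1,0,-1,0,0,0,0],
  [1,0,-1,0,0,0,0],
  [1,0,-1,0,0,0,0],
  [1,0,-1,0,0,0,0],
])

```text
time: 49.32
tool_pos: [0.5228, -0.0003, 0.348]
ee_rot: [-3.141, 0.004, -3.033]
wrist_force: [0.8, 0.1, -1.2]
width: 0.0004
finger_force: 0.0
```

Request:
servo_tool([
  [1,0,0,0,0,0,0],
  [1,0,0,0,0,0,0],
  [1,0,0,0,0,0,0],
  [1,0,0,0,0,0,0],
  [1,0,0,0,0,0,0],
])

```text
time: 49.73
tool_pos: [0.4234, -0.0111, 0.3454]
ee_rot: [3.14, -0.001, -3.033]
wrist_force: [0.2, 0.1, -0.4]
width: 0.0003
finger_force: 0.0
```

Run:
```python
from h import *
shot("scene","s13"); o,_=shot("wrist","w13")
a=cv2.imread("pics/s13.png")[160:300,300:460]; b=cv2.imread("pics/w13.png")
cv2.imwrite("pics/c13.png",np.hstack([cv2.resize(a,(320,360)),cv2.resize(b,(480,360))]))
```

```text
(no output)
```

View pics/c13.png

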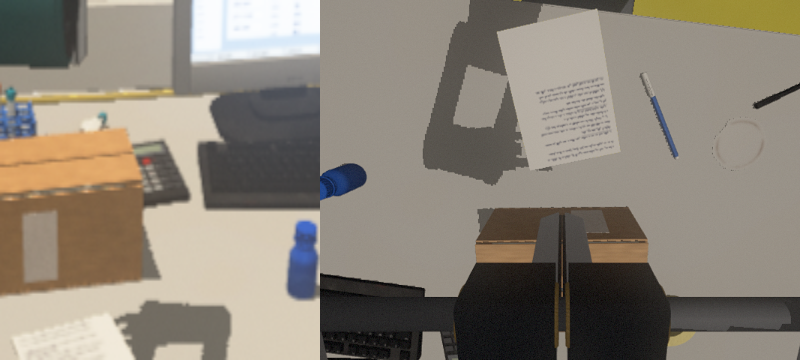

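The scene view shows the carton closed flat on top (px 0–140, 130–190 in the left pane), and the arm touches nothing. I'm handing the job in.

```bash
python3 -c "
from bench import robot
print(robot.close_job())"
```

```text
the job is handed in; nothing more can be done
None
```

I packed both bottles upright in the middle two compartments, seated the panel under the lip, folded all four flaps flat (sides first), and handed the job in at about 50 s; no verdict came back.

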